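Scoop spilled spacers against the stop rail and put them on the counting scale

TASK

Three hexagonal spacers lie along the stop rail: gather them all into the flat scoop by running its lip under them, with the rail as the wall to push against, and lift them clear together. Then set the loaded scoop gently and level in the middle of the counting scale's plate and let go. Do not touch the spacers with the fingers, and leave the tip cleaner, tweezers and screwdriver where they are.

Things in the scene. Friction and masses are not known exactly. Their poses are not given: they have to be found in the camera images.
- rail: Stop rail, a fixed aluminium angle. Upright leaf 310 mm long, 4 mm thick, 36 mm high; a flat foot behind it. Origin: on the bench, mid length, on the leaf's front face (towards the robot). x points from that face away from the robot, y along the rail, z up. The spacers and the tip cleaner stand in a row in front of it, 30 to 60 mm off the face (negative x), about 75 mm apart.
- scoop: Flat scoop with a blue steel pan, about 200 g, loose. Pan 80 mm long (x), 76 mm wide (y); origin under the pan's middle; x points to the open lip (x = +40 mm), z up. Floor 4 mm thick; side walls 16 mm high, 2.5 mm thick, from x = -40 to +22; back wall 22 mm high, 3 mm thick, at x = -40.
- scoop_lip (a point): Middle of the scoop's front lip, on its underside; axes as the scoop. The floor is bevelled to a sharp edge over the last 24 mm. The floor is polished (friction about 0.2): spacers slide back in the pan when it is tilted lip-up by 20 degrees, and out when tilted lip-down.
- scoop_handle (a point): Middle of the scoop's orange handle bar (at x = -79, z = 63 mm in scoop axes; axes as the scoop). The bar runs along scoop x from -110 to -48 mm, is 18 mm thick (y) and spans z = 52 to 74 mm, free underneath, on a thin strut behind the pan. Grip it across its thickness from above.
- scale: Counting scale, fixed: grey box 100 x 100 mm with a square steel plate, 94 x 94 mm, whose flat top is 32 mm above the bench. Origin: on the bench under the middle of the plate; z up, x away from its small display.
- tip_cleaner: Black round cup with brass wool, 64 mm across, 37 mm high, loose, standing in the row before the rail among the spacers. Origin: centre of its underside. Not to be moved.
- tweezers: Fine tweezers, 121 x 14 x 9 mm, lying loose on the bench between the scale and the scoop; origin: middle of the underside, x along them. Not to be moved.
- driver: Cross-head screwdriver with a grey handle, 161 x 22 x 24 mm, lying loose beside the soldering station; origin: middle of its underside, x along it. Not to be moved. Fixed round the work: the station (166 mm high, x under 0.40 m), a hose rising on the left (y over 0.05 m), a board holder on the right (67 mm high, y under -0.31 m), a panel behind (x over 0.74 m).
- spacer_1_mid (a point): Middle of a beige hexagonal spacer (standoff) lying on its side, 22 mm long, 10 mm across the flats, 14 g, about 5 mm above what it lies on; this point's z axis runs along the spacer's length.
- spacer_2_mid (a point): Middle of a beige hexagonal spacer (standoff) lying on its side, 22 mm long, 10 mm across the flats, 14 g, about 5 mm above what it lies on; this point's z axis runs along the spacer's length.
- spacer_3_mid (a point): Middle of a beige hexagonal spacer (standoff) lying on its side, 22 mm long, 10 mm across the flats, 14 g, about 5 mm above what it lies on; this point's z axis runs along the spacer's length.

How it is judged (in metres and radians):
On the way:
1. the scoop is lifted clear of the bench with all three spacers in its pan (x of spacer_1_mid in the frame of scoop between -0.04 and 0.038 m and y of spacer_1_mid in the frame of scoop between -0.036 and 0.036 m and z of spacer_1_mid in the frame of scoop between 0 and 0.026 m and x of spacer_2_mid in the frame of scoop between -0.04 and 0.038 m and y of spacer_2_mid in the frame of scoop between -0.036 and 0.036 m and z of spacer_2_mid in the frame of scoop between 0 and 0.026 m and x of spacer_3_mid in the frame of scoop between -0.04 and 0.038 m and y of spacer_3_mid in the frame of scoop between -0.036 and 0.036 m and z of spacer_3_mid in the frame of scoop between 0 and 0.026 m and height (world z) of scoop above 0.04 m), for 0.2 s.
At the end, for the whole second after the job is handed in: The scoop stands flat on the scale's plate (level within about 4.5 degrees, its underside within 4 mm of the plate's top), the middle of its pan within 22 mm of the plate's middle, turned any way round, with all three spacers lying inside its pan; it is at rest and let go (x of spacer_1_mid in the frame of scoop between -0.04 and 0.038 m and y of spacer_1_mid in the frame of scoop between -0.036 and 0.036 m and z of spacer_1_mid in the frame of scoop between 0 and 0.026 m and x of spacer_2_mid in the frame of scoop between -0.04 and 0.038 m and y of spacer_2_mid in the frame of scoop between -0.036 and 0.036 m and z of spacer_2_mid in the frame of scoop between 0 and 0.026 m and x of spacer_3_mid in the frame of scoop between -0.04 and 0.038 m and y of spacer_3_mid in the frame of scoop between -0.036 and 0.036 m and z of spacer_3_mid in the frame of scoop between 0 and 0.026 m and horizontal distance between scoop and scale below 0.022 m and z of scoop in the frame of scale between 0.028 and 0.036 m and angle between scoop's own z axis and vertical below 0.08 rad and contact force between the fingers and scoop below 0.05 N and linear speed of scoop below 0.01 m/s); the robot touches nothing.
It fails at once if the fingers press on a spacer (over 0.5 N) (contact force between the fingers and spacer_1 above 0.5 N or contact force between the fingers and spacer_2 above 0.5 N or contact force between the fingers and spacer_3 above 0.5 N).
It fails at once if the tip cleaner, tweezers or screwdriver is moved by more than 15 mm (distance of any of tip_cleaner, tweezers, driver from where it was at the start of the episode above 0.015 m).
It fails at once if the scoop is slammed onto the scale (over 40 N) (contact force between scoop and scale above 40 N).
It also fails if it takes over 72 s, if anything falls off the work surface, if the arm or the gripper's body presses on something with over 40 N, if the wrist force passes 120 N, or if a joint passes its speed limit or range.

ROBOT

A 6-joint arm with a two-finger parallel gripper is mounted at the origin on the work surface; the furniture and walls round the work are solid. World frame = base frame: x ahead of the robot, y to its left, z up, the work surface at z = 0. Lengths are in m, angles in degrees, forces in N, time in s.
With the tool pointing down it reaches from about 0.35 to 0.775 m from the base axis. Payload 5.5 kg.
Tool frame: the origin (TCP) lies at the very end of the fingers, on their centre line; the grasp point (between the pads) lies 19 mm behind it (env.pinch_z is the distance from the TCP to the grasp point, in m); y points along the fingers, x is the direction in which the jaws open and shut, and the axes are right-handed (so a half turn about y gives the same grasp; the last joint's range is limited). The gripper opens to 85 mm and grips with 20 to 120 N. Pads are 22 mm wide; open, the fingers measure 114 mm over their backs; the gripper's body (76 mm by 85 mm) begins 54 mm behind the grasp point. The pads swing forward as they close: fully open they stand 13 mm farther back than shut.
Start: joints at [-81.566, 17.945, 2.641, 74.691, 0, 82.002], TCP at [0.163, -0.552, 0.231] pointing down, gripper open.
Joint ranges: [-158.12, 158.12], [-49.38, 96.58], [-58.88, 72.47], [-126.05, 133.96], [-84.25, 85.87], [-180, 180]. Speed limits (degrees/s): [147.25, 147.25, 180, 180, 180, 180].

INTERFACE

Orientations are given as [roll, pitch, yaw] about the fixed x, y, z axes, in that order (R = Rz(yaw) Ry(pitch) Rx(roll)).
In Python, from plant import env, eyes gives the robot as it stands.
- The arm moves only by the tool arm_command, never from a script. Its argument "increments" is a list of rows, each a list of 7 numbers: the turn, a rotation vector about the tool's x, y, z in degrees, then the shift along the tool's x, y, z in cm, then the finger opening in cm, from 0 to 8.54. A call has 1 to 12 rows; each row is the pose to reach, as a shift and turn from the pose commanded when the call began, along the tool's axes at that moment; what a row does not reach only later rows make up. A row lasts 1/10 s, in which the tool goes at most 50 mm and 8.59 degrees, less where a joint would pass 70% of its speed; a pose out of reach is approached as far as the arm can. A call with a gripper value outside its range is refused whole. The fingers move at their own pace and stop on an object; "force" is the grip in N (left out, the last holds). Time passes only in rows, so rows that repeat a pose let the fingers close. It gives the time, the measured TCP pose, the force and the opening at its end, in the units of the state.
- env.state(): the state, without advancing time (a new reading comes with each control period).
- eyes.read_camera(name): name is "scene" or "side" or "wrist"; returns a dict with "img" (420x560x3 uint8, red, green, blue), "z_map" (420x560 float32, m along the optical axis (not along the pixel's ray), 0 where there is no reading), "mtx" (3x3 intrinsics, pixels), "rvec" (rotation vector, rad) and "tvec" (3), from world to camera coordinates, as OpenCV has them. Camera axes: x right, y down, z forward; pixel columns grow to the right and rows downward; lengths in m; the calibration is good to about 2 mm. A picture is of the moment at which its call begins.
- env.finish_job(): hands the job in, once; it reports no verdict.
The state is a dict: "time_s": time; "qpos": joint angles; "dq": joint speeds; "joint_torque": joint torques, N m; "tcp_pos": TCP position; "orientation": TCP orientation; "wrist_force": force on the tool from outside, world axes, zero at the start; "wrist_torque": the same for the moment, N m; "opening": opening from 0.0 (shut) to 1.0 (fully open).
Only numpy, scipy, OpenCV 4.12 (cv2) and the standard library are available. Lean on these libraries where they do the work, as an engineer would, in place of code of your own. Each camera call takes 0.05 s, during which the arm holds its last target. There are 200 camera calls.

## Working session

There is one attempt and no reset: what is moved stays moved. The work goes in short steps, Python scripts to look and compute and a tool call to move; the robot and the scene stay as the last step left them, time stands still between calls to the robot, and variables do not carry over. Pictures are saved under pics/ and viewed, about 8 in all and at most 12, crops included, and the job is handed in when it is done.

Besides the shell and the picture viewer there is one more tool, called after "Call:" in YAML: its name, and indented under it one key for each argument. arm_command: Moves the arm, as the interface text tells. Its arguments: {"type":"object","properties":{"increments":{"type":"array"},"force":{"type":"number"}},"required":["increments"]}

```bash
ls; mkdir -p pics; cat > h.py <<'E'
import numpy as np, cv2
from scipy.spatial.transform import Rotation as R
from plant import env, eyes
def cam(n, save=None):
    c=eyes.read_camera(n); z=c['z_map']; K=c['mtx']
    u,v=np.meshgrid(np.arange(560),np.arange(420))
    P=np.stack([(u-K[0,2])/K[0,0]*z,(v-K[1,2])/K[1,1]*z,z],-1)
    Rm=cv2.Rodrigues(np.array(c['rvec'],float))[0]
    W=(P-np.ravel(c['tvec']))@Rm; W[z==0]=np.nan
    if save: cv2.imwrite('pics/'+save,c['img'][:,:,::-1])
    return c,W
def tool():
    s=env.state(); return np.array(s['tcp_pos']),R.from_euler('xyz',s['orientation'],degrees=True)
E
python3 - <<'E'
from h import *
a=cam('scene');b=cam('side')
cv2.imwrite('pics/a.png',np.hstack([a[0]['img'],b[0]['img']])[:,:,::-1])
np.savez('a.npz',ai=a[0]['img'],aw=a[1],bi=b[0]['img'],bw=b[1])
im=cv2.imread('pics/a.png')
cv2.imwrite('pics/a1.png',cv2.resize(im,(800,300)))
cv2.imwrite('pics/sc.png',cv2.resize(a[0]['img'][:,:,::-1],(800,600)))
print(env.state(),env.pinch_z)
E
```

```text
pics
{'time_s': 0.1, 'qpos': array([-8.15662369e+01,  1.79884959e+01,  2.58578701e+00,  7.46908531e+01,
       -3.34346517e-04,  8.20023901e+01]), 'dq': array([-0.01195401, -0.07971073,  0.12476786, -0.00185606,  0.00151053,
        0.04440732]), 'joint_torque': array([ 2.37216896e-03, -4.81726813e+01,  2.99242687e+01,  1.27151681e-02,
       -1.60200570e-04,  2.99799055e-06]), 'tcp_pos': array([ 0.16258113, -0.55108042,  0.23049466]), 'orientation': array([-89.98731365,   0.09269843, -73.56861651]), 'wrist_force': array([ 0.60394385,  0.28945762, -0.16906022]), 'wrist_torque': array([-0.01191276,  0.04441529, -0.01432198]), 'opening': 1.0004821550896337} 0.0187
```

View pics/sc.png

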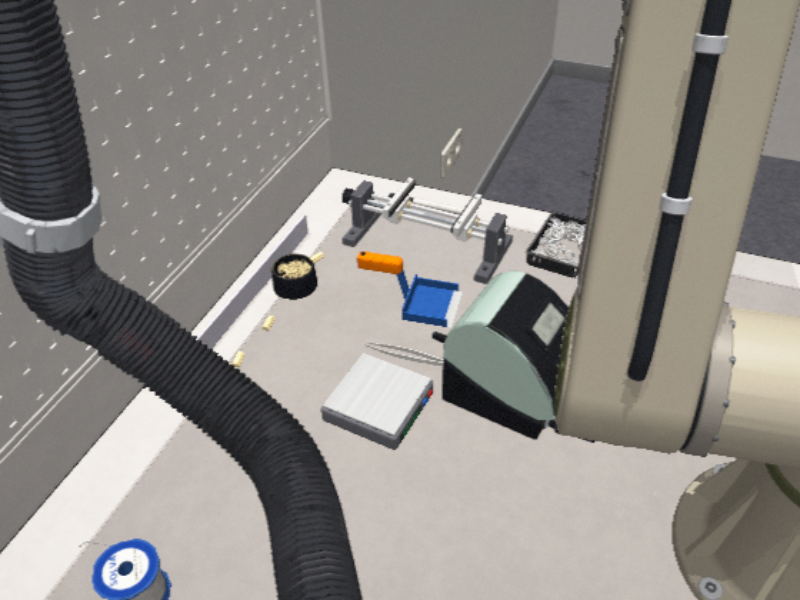

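View pics/a1.png

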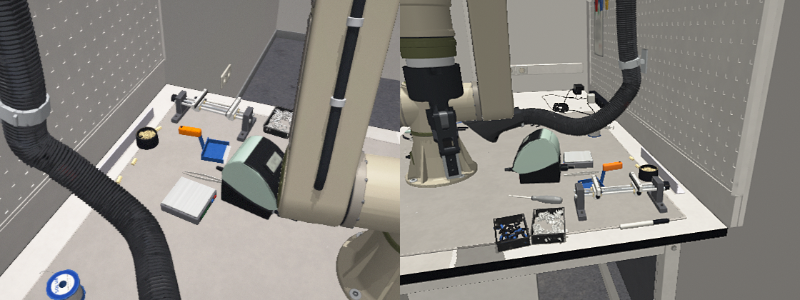

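The scene view (800x600) shows the spacers at about (318,257), (268,323) and (238,358), with the tip cleaner at (295,277) between the first two. The scoop pan is at (432,302) with its lip towards the robot. The handle is at (380,262), the scale at (378,398) and the tweezers at (405,353).

```bash
python3 - <<'E'
from h import *
d=np.load('a.npz');im=d['ai'].astype(int);W=d['aw']
hsv=cv2.cvtColor(d['ai'],cv2.COLOR_RGB2HSV);H,S,V=[hsv[...,i].astype(int) for i in range(3)]
f=560/800
def box(m,u0,v0,u1,v1):
    k=np.zeros_like(m);k[int(v0*f):int(v1*f),int(u0*f):int(u1*f)]=1;return m&k&np.isfinite(W[...,0])
def rep(n,m):
    p=W[m];
    if len(p)<4: print(n,len(p));return
    c=np.median(p,0);q=p[:,:2]-p[:,:2].mean(0);w,v=np.linalg.eigh(q.T@q/len(q))
    print(n,len(p),'mean',p.mean(0).round(4),'min',p.min(0).round(3),'max',p.max(0).round(3),'ax',np.degrees(np.arctan2(v[1,1],v[0,1])).round(1),(np.sqrt(w)).round(4))
be=(S>60)&(H>12)&(H<32)&(V>120)
for n,b in dict(s1=(308,248,328,268),s2=(258,313,278,333),s3=(228,348,248,370)).items(): rep(n,box(be,*b))
rep('handle',box((S>150)&(H<20),350,240,410,280))
rep('handletop',box((S>150)&(H<20)&(W[...,2]>.068),350,240,410,280))
rep('pan',box((S>120)&(H>100)&(H<125),395,260,465,330))
fl=box((S>120)&(H>100)&(H<125)&(W[...,2]<.007),395,260,465,330);rep('floor',fl)
rep('lip grey',box((S<60)&(V>180)&(W[...,2]<.01),440,285,465,330))
rep('cup',box((W[...,2]>.015)&(W[...,2]<.05),268,250,320,300))
rep('scaletop',box((W[...,2]>.029)&(W[...,2]<.036),315,350,440,445))
m=box((W[...,2]>.029)&(W[...,2]<.036),315,350,440,445);print(cv2.minAreaRect((W[m][:,:2]*1000).astype(np.float32)))
r=box((W[...,2]>.01)&(W[...,2]<.034)&(W[...,0]>.55),200,215,315,345)&~be;
rep('rail',r&(W[...,2]>.02))
rep('tweez',box((W[...,2]>.003)&(W[...,2]<.014)&(S<60),360,335,445,368))
for u,v in [(215,330),(250,290),(300,240),(230,330),(305,222)]: print(W[int(v*f),int(u*f)].round(3))
def big(i,x0,y0,x1,y1,k): return cv2.resize(i[y0:y1,x0:x1,::-1],None,fx=k,fy=k,interpolation=cv2.INTER_CUBIC)
cv2.imwrite('pics/crop.png',big(d['ai'],130,140,330,290,4))
E
```

```text
s1 32 mean [ 0.6457 -0.2463  0.0124] min [ 0.636 -0.265  0.005] max [ 0.652 -0.211  0.039] ax 99.5 [0.0033 0.0171]
s2 31 mean [ 0.6453 -0.1065  0.0074] min [ 0.643 -0.12   0.002] max [ 0.649 -0.098  0.013] ax 88.2 [0.0018 0.007 ]
s3 33 mean [ 0.6474 -0.0345  0.0081] min [ 0.644 -0.046  0.004] max [ 0.656 -0.025  0.012] ax 97.8 [0.0021 0.0072]
handle 377 mean [ 0.5259 -0.2101  0.0686] min [ 0.498 -0.224  0.054] max [ 0.557 -0.201  0.077] ax -171.1 [0.0044 0.0171]
handletop 226 mean [ 0.5267 -0.2117  0.073 ] min [ 0.498 -0.224  0.068] max [ 0.557 -0.202  0.077] ax -171.3 [0.0047 0.0167]
pan 1011 mean [ 0.4654 -0.2245  0.0098] min [ 0.426 -0.265  0.001] max [ 0.502 -0.18   0.055] ax 94.4 [0.0185 0.0252]
floor 587 mean [ 0.4618 -0.2277  0.0047] min [ 0.427 -0.265  0.001] max [ 0.492 -0.183  0.007] ax 97.5 [0.0157 0.0205]
lip grey 251 mean [ 0.4256 -0.2299  0.0035] min [ 0.412 -0.279  0.   ] max [ 0.437 -0.187  0.008] ax 96.7 [0.0053 0.0224]
cup 783 mean [ 0.6559 -0.1939  0.0284] min [ 0.621 -0.246  0.015] max [ 0.699 -0.162  0.041] ax 141.8 [0.016  0.0249]
scaletop 2489 mean [ 0.4526 -0.0278  0.0325] min [ 0.401 -0.081  0.029] max [0.506 0.023 0.036] ax 82.1 [0.0275 0.0276]
((453.2518310546875, -29.429664611816406), (98.1800537109375, 97.7997817993164), 84.9430160522461)
rail 1147 mean [ 0.6997 -0.1789  0.0271] min [ 0.622 -0.315  0.02 ] max [ 0.748 -0.031  0.034] ax 93.3 [0.0364 0.066 ]
tweez 684 mean [ 0.4616 -0.1278  0.0051] min [ 0.407 -0.168  0.003] max [ 0.524 -0.1    0.012] ax -175.1 [0.0143 0.0296]
[ 0.696 -0.06   0.023]
[ 0.696 -0.148  0.018]
[ 0.694 -0.29   0.003]
[ 0.694 -0.087 -0.   ]
[ 0.693 -0.306  0.027]
```

View pics/crop.png

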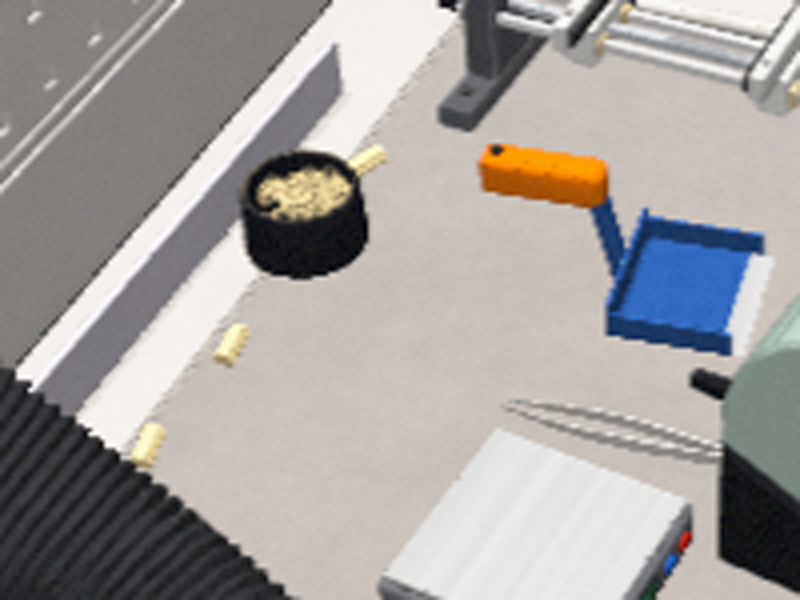

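```bash
cat >> h.py <<'E'
def goto(p,rpy,cur=None):
    """row (turn deg, shift cm) from the current tool pose (or cur=(p,rpy)) to a world TCP pose"""
    p0,R0=tool() if cur is None else (np.array(cur[0]),R.from_euler('xyz',cur[1],degrees=True))
    R1=R.from_euler('xyz',rpy,degrees=True)
    print('row',(R0.inv()*R1).as_rotvec(degrees=True).round(2),(R0.inv().apply(np.array(p)-p0)*100).round(2))
E
python3 - <<'E'
from h import *
goto([.5275,-.2125,.2],[-90,0,-81.3])
E
```

```text
row [-0.01  7.73 -0.09] [-22.15   3.1   44.58]
```

Call:
arm_command:
  increments:
    - [0, 7.7, 0, -22.1, 3.1, 44.6, 8.5]
    - [0, 7.7, 0, -22.1, 3.1, 44.6, 8.5]
    - [0, 7.7, 0, -22.1, 3.1, 44.6, 8.5]
    - [0, 7.7, 0, -22.1, 3.1, 44.6, 8.5]
    - [0, 7.7, 0, -22.1, 3.1, 44.6, 8.5]
    - [0, 7.7, 0, -22.1, 3.1, 44.6, 8.5]
    - [0, 7.7, 0, -22.1, 3.1, 44.6, 8.5]
    - [0, 7.7, 0, -22.1, 3.1, 44.6, 8.5]
    - [0, 7.7, 0, -22.1, 3.1, 44.6, 8.5]
    - [0, 7.7, 0, -22.1, 3.1, 44.6, 8.5]
    - [0, 7.7, 0, -22.1, 3.1, 44.6, 8.5]
    - [0, 7.7, 0, -22.1, 3.1, 44.6, 8.5]
  force: 100

```text
time_s: 1.3
tcp_pos: [0.5281, -0.2122, 0.1995]
orientation: [-90.1, 0.0, -81.1]
wrist_force: [0.3, -1.1, 0.5]
opening: 0.998
```

```bash
python3 - <<'E'
from h import *
c,W=cam('wrist','w1.png');b,_=cam('side')
hsv=cv2.cvtColor(c['img'],cv2.COLOR_RGB2HSV);m=(hsv[...,0]<20)&(hsv[...,1]>150)&(W[...,2]>.069)&(W[...,2]<.08)
p=W[m];print(len(p))
if len(p)>10: print(p.mean(0),p.min(0),p.max(0),cv2.minAreaRect((p[:,:2]*1000).astype(np.float32)))
m=(hsv[...,0]>100)&(hsv[...,0]<125)&(hsv[...,1]>120);p=W[m];print(len(p))
if len(p)>10: print(np.nanmin(p,0),np.nanmax(p,0))
p0,R0=tool();print(R0.as_matrix().round(3),p0, 'camera at',-cv2.Rodrigues(np.array(c['rvec']))[0].T@np.ravel(c['tvec']))
E
```

```text
1008
[ 0.53012041 -0.2132764   0.07353419] [ 0.37505139 -0.22456152  0.06915836] [ 0.55960984 -0.14823337  0.07592881] ((463.89447021484375, -193.53335571289062), (35.789207458496094, 195.43606567382812), 73.24827575683594)
3325
[ 0.32824538 -0.28160299  0.00204908] [ 0.55177457 -0.07033498  0.29793057]
[[ 0.151 -0.001  0.989]
 [-0.989  0.     0.151]
 [-0.    -1.    -0.001]] [ 0.52714508 -0.21386159  0.19997818] camera at [ 0.60531071 -0.20016071  0.34209758]
```

View pics/w1.png

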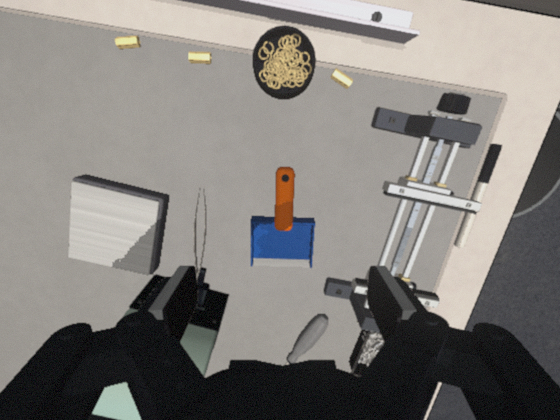

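The wrist view shows s1 at (342,78), s2 at (199,58), s3 at (126,43), the cup at (284,62), and the handle from (285,168) to (285,230). I'll refine the positions from this picture.

```bash
python3 - <<'E'
from h import *
c,W=cam('wrist');hsv=cv2.cvtColor(c['img'],cv2.COLOR_RGB2HSV);H,S,V=[hsv[...,i].astype(int) for i in range(3)]
np.savez('w.npz',i=c['img'],w=W)
def bx(m,u0,v0,u1,v1):
    k=np.zeros_like(m);k[v0:v1,u0:u1]=1;return m&k&np.isfinite(W[...,0])
def rep(n,m):
    p=W[m];r=cv2.minAreaRect((p[:,:2]*1000).astype(np.float32))
    print(n,len(p),'med',np.median(p,0).round(4),'rect',np.round(r[0],1),np.round(r[1],1),round(r[2],1))
be=(S>70)&(H>15)&(H<35)&(V>120)
rep('s1',bx(be,328,65,356,92));rep('s2',bx(be,185,48,214,68));rep('s3',bx(be,110,33,142,52))
rep('handle',bx((H<20)&(S>150)&(W[...,2]>.069),270,160,300,235))
rep('panlow',bx((H>100)&(H<125)&(S>120)&(W[...,2]<.024),240,205,325,275))
rep('cup',bx((W[...,2]>.03)&(W[...,2]<.045),245,20,322,105))
rep('scale',bx((W[...,2]>.028)&(W[...,2]<.036),60,165,175,280))
rep('lip',bx((S<60)&(V>150)&(W[...,2]<.006)&(W[...,0]<.45),250,255,315,270))
rep('railtop',bx((W[...,2]>.031)&(W[...,2]<.04)&(W[...,0]>.66),60,0,420,45))
for u,v in [(100,8),(200,14),(380,36),(405,39)]: print(W[v,u].round(4))
E
```

```text
s1 108 med [ 0.65   -0.2545  0.0084] rect [ 651.4 -255.1] [20.9 11.5] 69.1
s2 140 med [ 0.6453 -0.1084  0.0084] rect [ 647.8 -108.1] [10.7 21.4] 8.3
s3 210 med [ 0.6494 -0.0366  0.0091] rect [650.5 -35.8] [11.  21.6] 12.5
handle 1012 med [ 0.531  -0.2137  0.0737] rect [ 530.1 -213.6] [59.4 16.7] 6.7
panlow 2239 med [ 0.4602 -0.2221  0.0044] rect [ 460.6 -222.3] [60.3 73.8] 7.0
cup 1172 med [ 0.6508 -0.193   0.0346] rect [ 652.2 -193.7] [59.5 58.6] 7.1
scale 6690 med [ 0.4574 -0.0298  0.0323] rect [454.8 -29.9] [97.  97.1] 84.7
lip 725 med [ 0.4259 -0.228   0.003 ] rect [ 426.8 -228.8] [20.5 82.6] 10.0
railtop 1377 med [ 0.6946 -0.2181  0.0358] rect [ 686.4 -227.1] [ 35.7 169.5] 6.4
[ 0.6771 -0.0081  0.001 ]
[ 6.871e-01 -1.063e-01  4.000e-04]
[ 0.6934 -0.287   0.0081]
[ 0.6929 -0.3103  0.0144]
```

```bash
python3 - <<'E'
from h import *
d=np.load('w.npz');W=d['w']
k=np.zeros(W.shape[:2],bool);k[85:150,360:495]=1
p=W[k&(W[...,2]>.006)];
for a in np.arange(.55,.7,.02):
    q=p[(p[:,0]>a)&(p[:,0]<a+.02)]
    if len(q): print('holder x',a.round(2),'ymax',np.percentile(q[:,1],98).round(3),'zmax',q[:,2].max().round(3),len(q))
k[:]=0;k[0:50,60:430]=1
p=W[k&(W[...,2]>.033)&(W[...,2]<.039)&(W[...,0]>.67)]
for y in np.arange(-.34,.02,.03):
    q=p[abs(p[:,1]-y)<.015]
    if len(q)>3: print('rail y',y.round(2),'x',np.percentile(q[:,0],[5,50,95]).round(4),len(q))
goto([.530,-.2136,.120],[-90,0,-83.0])
goto([.530,-.2136,.046],[-90,0,-83.0])
E
```

```text
holder x 0.59 ymax -0.302 zmax 0.077 863
holder x 0.61 ymax -0.297 zmax 0.077 2029
holder x 0.63 ymax -0.34 zmax 0.069 602
rail y -0.31 x [0.6928 0.6943 0.6965] 104
rail y -0.28 x [0.693  0.6945 0.6968] 196
rail y -0.25 x [0.6933 0.695  0.6972] 198
rail y -0.22 x [0.6728 0.6947 0.6975] 249
rail y -0.19 x [0.6759 0.6947 0.6978] 304
rail y -0.16 x [0.6712 0.6951 0.6975] 131
row [ 0.04  1.64 -0.  ] [-0.03  8.02  0.31]
row [ 0.04  1.64 -0.  ] [-0.02 15.42  0.32]
```

```bash
python3 - <<'E'
from h import *
d=np.load('w.npz');W=d['w']
k=np.zeros(W.shape[:2],bool);k[95:140,365:420]=1
p=W[k&(W[...,2]>.006)&(W[...,1]>-.33)]
for y in np.arange(-.33,-.295,.005):
    q=p[abs(p[:,1]-y)<.0025]
    if len(q): print('foot y',y.round(3),'z',np.median(q[:,2]).round(3),'x',np.percentile(q[:,0],[3,97]).round(3),len(q))
C=np.array([.652,-.194])
def polyd(P,pt): return -cv2.pointPolygonTest((P*1000).astype(np.float32),(float(pt[0]*1000),float(pt[1]*1000)),True)
best=[]
for yaw in range(-24,1,4):
  r=np.radians(yaw);Rm=np.array([[np.cos(r),-np.sin(r)],[np.sin(r),np.cos(r)]])
  for s in np.arange(-.275,-.245,.002):
    L=np.array([[.04,.038],[.04,-.038],[-.04,-.038],[-.04,.038]])@Rm.T
    o=np.array([.692-L[:,0].max(),s])
    cc=[];ff=[]
    for back in np.arange(0,.1,.005):
        P=L+o-back*Rm[:,0]
        cc.append(polyd(P,C)-32);ff.append(min(polyd(P,q) for q in [(.63,-.3),(.615,-.3),(.59,-.3),(.60,-.3)]))
    sp=Rm.T@(np.array([.686,-.255])-o)
    best.append((min(min(cc),min(ff)),yaw,round(s,3),min(cc),min(ff),(sp*1000).round(1)))
  print(max([b for b in best if b[1]==yaw],key=lambda b:b[0]))
E
```

```text
foot y -0.33 z 0.037 x [0.608 0.625] 327
foot y -0.325 z 0.018 x [0.607 0.626] 107
foot y -0.32 z 0.018 x [0.607 0.627] 100
foot y -0.315 z 0.018 x [0.607 0.627] 95
foot y -0.31 z 0.018 x [0.608 0.627] 109
foot y -0.305 z 0.018 x [0.608 0.628] 97
foot y -0.3 z 0.018 x [0.608 0.628] 118
foot y -0.295 z 0.012 x [0.609 0.627] 71
(-1.9576652677688158, -24, np.float64(-0.265), -0.25832914262610984, -1.9576652677688158, array([38. , 27.8]))
(-1.2064258480289203, -20, np.float64(-0.265), 0.3382694249727791, -1.2064258480289203, array([38.5, 24.6]))
(-0.7518161189231359, -16, np.float64(-0.265), 0.7095494648301184, -0.7518161189231359, array([38.5, 21.4]))
(-0.6516869621250503, -12, np.float64(-0.265), 0.9093786611762411, -0.6516869621250503, array([38.1, 18.3]))
(-0.9606725250853786, -8, np.float64(-0.265), 0.9908755664084197, -0.9606725250853786, array([37.1, 15.3]))
(-0.9899750131735594, -4, np.float64(-0.263), -0.9899750131735594, 0.2663925788879871, array([35.9, 10.5]))
(-1.0, 0, np.float64(-0.263), -1.0, -1.0, array([34.,  8.]))
```

Call:
arm_command:
  increments:
    - [0, 1.6, 0, 0, 5, 0.3, 8.5]
    - [0, 1.6, 0, 0, 8, 0.3, 8.5]
    - [0, 1.6, 0, 0, 11, 0.3, 8.5]
    - [0, 1.6, 0, 0, 13.5, 0.3, 8.5]
    - [0, 1.6, 0, 0, 15.4, 0.3, 8.5]
    - [0, 1.6, 0, 0, 15.4, 0.3, 8.5]
    - [0, 1.6, 0, 0, 15.4, 0.3, 5]
    - [0, 1.6, 0, 0, 15.4, 0.3, 3]
    - [0, 1.6, 0, 0, 15.4, 0.3, 1]
    - [0, 1.6, 0, 0, 15.4, 0.3, 0.5]
    - [0, 1.6, 0, 0, 15.4, 0.3, 0.5]
    - [0, 1.6, 0, 0, 15.4, 0.3, 0.5]
  force: 100

```text
time_s: 2.65
tcp_pos: [0.5316, -0.2133, 0.0473]
orientation: [-89.9, -0.1, -82.9]
wrist_force: [-0.5, 0.3, 6.3]
opening: 0.196
```

```bash
cat >> h.py <<'E'
T_S=np.array([-.0806,0,.0473]); RREL=R.from_euler('xyz',[-90,0,90],degrees=True)
def sc(o,yaw,pitch=0,lip=False,cur=None,n=1):
    """row for a scoop pose; o = origin (or lip point if lip), pitch>0 = lip down"""
    Rs=R.from_euler('xyz',[0,pitch,yaw],degrees=True)
    o=np.array(o,float)-(Rs.apply([.04,0,0]) if lip else 0)
    p=o+Rs.apply(T_S); rpy=(Rs*RREL).as_euler('xyz',degrees=True)
    print(p.round(4),rpy.round(1),end=' '); goto(p,rpy,cur); return p,rpy
def scoop():
    p,Rt=tool(); Rs=Rt*RREL.inv(); o=p-Rs.apply(T_S)
    print('scoop o',o.round(4),'lip',(o+Rs.apply([.04,0,0])).round(4),'ypr',Rs.as_euler('ZYX',degrees=True).round(2)); return o,Rs
E
python3 - <<'E'
from h import *
o,_=scoop()
a=sc(o+[0,0,.1],187)
b=sc([.562,-.247,.1],-10,cur=a)
c=sc([.562,-.247,.001],-10,1,cur=b)
E
```

```text
scoop o [ 4.517e-01 -2.234e-01 -1.000e-04] lip [ 4.120e-01 -2.283e-01 -2.000e-04] ypr [-1.7286e+02  8.0000e-02  7.0000e-02]
[ 0.5317 -0.2135  0.1472] [-90.   0. -83.] row [-0.08  0.14  0.07] [ 0.04 -9.99  0.02]
[ 0.4826 -0.233   0.1473] [-90.   0.  80.] row [  -0. -163.    0.] [ 1.34 -0.01 -5.1 ]
[ 0.4834 -0.2331  0.0497] [-89.   0.  80.] row [ 1.  0. -0.] [ 0.    9.76 -0.08]
```

Call:
arm_command:
  increments:
    - [0, 0, 0, 0, -2, 0, 0.5]
    - [0, 0, 0, 0, -4, 0, 0.5]
    - [0, 0, 0, 0, -7, 0, 0.5]
    - [0, 0, 0, 0, -10, 0, 0.5]
    - [0, -6, 0, 0, -10, 0, 0.5]
    - [0, -14, 0, 0.1, -10, -0.4, 0.5]
    - [0, -22, 0, 0.2, -10, -0.8, 0.5]
    - [0, -30, 0, 0.3, -10, -1.2, 0.5]
    - [0, -38, 0, 0.4, -10, -1.6, 0.5]
    - [0, -46, 0, 0.5, -10, -2, 0.5]
    - [0, -54, 0, 0.6, -10, -2.4, 0.5]
    - [0, -62, 0, 0.7, -10, -2.8, 0.5]

```text
time_s: 3.85
tcp_pos: [0.5034, -0.223, 0.1456]
orientation: [-90.0, 0.1, -20.5]
wrist_force: [0.3, 0.5, -1.9]
opening: 0.191
```

```bash
python3 - <<'E'
from h import *
print(env.state()['qpos'].round(1)); scoop(); sc([.562,-.247,.1],-10)
E
```

```text
[-32.2  17.6 -10.1  62.4   0.   78.3]
scoop o [ 0.4751 -0.2984  0.0983] lip [ 0.461  -0.3359  0.0983] ypr [-1.1053e+02  2.0000e-02 -8.0000e-02]
[ 0.4826 -0.233   0.1473] [-90.   0.  80.] row [-9.0000e-02 -1.0053e+02 -4.0000e-02] [-1.59 -0.16 -1.67]
```

Call:
arm_command:
  increments:
    - [0, -8, 0, -0.1, -0.1, -0.1, 0.5]
    - [0, -16.5, 0, -0.2, -0.1, -0.2, 0.5]
    - [0, -25, 0, -0.3, -0.1, -0.4, 0.5]
    - [0, -33.5, 0, -0.5, -0.1, -0.6, 0.5]
    - [0, -42, 0, -0.7, -0.1, -0.8, 0.5]
    - [0, -50.5, 0, -0.8, -0.1, -0.9, 0.5]
    - [0, -59, 0, -1, -0.1, -1, 0.5]
    - [0, -67.5, 0, -1.1, -0.1, -1.2, 0.5]
    - [0, -76, 0, -1.2, -0.1, -1.3, 0.5]
    - [0, -84.5, 0, -1.4, -0.1, -1.5, 0.5]
    - [0, -93, 0, -1.5, -0.1, -1.6, 0.5]
    - [0, -100.5, 0, -1.6, -0.1, -1.7, 0.5]

```text
time_s: 5.05
tcp_pos: [0.4824, -0.2332, 0.1467]
orientation: [-89.9, -0.0, 80.0]
wrist_force: [-0.5, -0.2, -2.2]
opening: 0.191
```

```bash
python3 - <<'E'
from h import *
scoop()
c,W=cam('wrist','w2.png');hsv=cv2.cvtColor(c['img'],cv2.COLOR_RGB2HSV);m=(hsv[...,0]>100)&(hsv[...,0]<125)&(hsv[...,1]>120)&(W[...,2]<.115)&(W[...,2]>.085)
p=W[m];print(len(p),cv2.minAreaRect((p[:,:2]*1000).astype(np.float32)))
f=p[p[:,2]<.108]; A=np.c_[f[:,:2],np.ones(len(f))];print('plane',np.linalg.lstsq(A,f[:,2],rcond=None)[0],np.median(f[:,2]))
sc([.562,-.247,.012],-10,1);sc([.562,-.247,.001],-10,1)
E
```

```text
scoop o [ 0.5617 -0.2471  0.0992] lip [ 0.6011 -0.2541  0.0992] ypr [-10.02   0.08   0.03]
285 ((549.6189575195312, -245.40057373046875), (73.59544372558594, 55.463531494140625), 79.7828369140625)
plane [ 0.01430392 -0.00536095  0.09369225] 0.10321619553878791
[ 0.4834 -0.2331  0.0607] [-89.   0.  80.] row [0.9  0.22 0.03] [ 0.01  8.59 -0.14]
[ 0.4834 -0.2331  0.0497] [-89.   0.  80.] row [0.9  0.22 0.03] [ 0.01  9.69 -0.14]
```

View pics/w2.png

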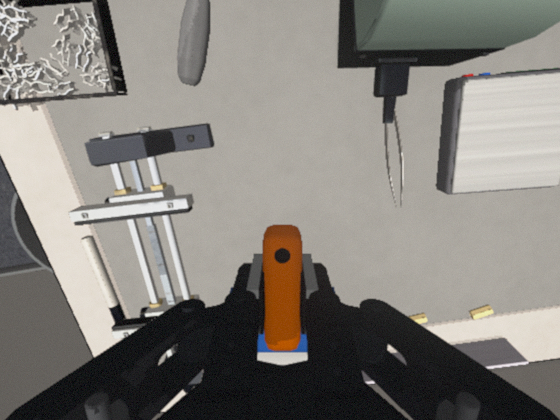

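Call:
arm_command:
  increments:
    - [1, 0, 0, 0, 3, -0.1, 0.5]
    - [1, 0, 0, 0, 6, -0.1, 0.5]
    - [1, 0, 0, 0, 8, -0.1, 0.5]
    - [1, 0, 0, 0, 9, -0.1, 0.5]
    - [1, 0, 0, 0, 9.7, -0.1, 0.5]
    - [1, 0, 0, 0, 9.7, -0.1, 0.5]

```text
time_s: 5.7
tcp_pos: [0.4841, -0.2338, 0.0501]
orientation: [-89.0, -0.0, 79.6]
wrist_force: [-0.4, 0.6, -1.2]
opening: 0.196
```

```bash
python3 - <<'E'
from h import *
scoop();print(env.state()['wrist_force'])
sc([.60,-.2537,.0005],-10,1.5);sc([.642,-.261,.0005],-10,1.5);sc([.646,-.2617,.0005],-10,1.5)
E
```

```text
scoop o [ 0.5625 -0.2482  0.0014] lip [ 0.6019 -0.2554  0.0007] ypr [-10.41   1.     0.  ]
[-0.37640194  0.55398748 -1.24689326]
[ 0.5219 -0.2399  0.0499] [-88.5   0.   80. ] row [ 0.5  -0.41  0.01] [ 0.08 -0.04 -3.83]
[ 0.5639 -0.2472  0.0499] [-88.5   0.   80. ] row [ 0.5  -0.41  0.01] [ 0.12 -0.12 -8.09]
[ 0.5679 -0.2479  0.0499] [-88.5   0.   80. ] row [ 0.5  -0.41  0.01] [ 0.12 -0.13 -8.5 ]
```

Call:
arm_command:
  increments:
    - [0.5, 0, 0, 0, 0.1, -0.8, 0.5]
    - [0.5, 0, 0, 0, 0.1, -1.8, 0.5]
    - [0.5, 0, 0, 0, 0.1, -2.8, 0.5]
    - [0.5, 0, 0, 0, 0.1, -3.8, 0.5]
    - [0.5, 0, 0, 0, 0.05, -4.6, 0.5]
    - [0.5, 0, 0, 0, 0.05, -5.3, 0.5]
    - [0.5, 0, 0, 0, 0.05, -6, 0.5]
    - [0.5, 0, 0, 0, 0, -6.5, 0.5]
    - [0.5, 0, 0, 0, 0, -7, 0.5]

```text
time_s: 6.6
tcp_pos: [0.5532, -0.2465, 0.0493]
orientation: [-88.5, 0.0, 79.6]
wrist_force: [-2.6, 0.7, 4.3]
opening: 0.188
```

```bash
python3 - <<'E'
from h import *
scoop();print(env.state()['wrist_force'])
c,W=cam('scene');cv2.imwrite('pics/s3.png',cv2.resize(c['img'][130:280,130:330,::-1],(800,600),interpolation=cv2.INTER_CUBIC))
np.savez('s3.npz',i=c['img'],w=W)
k=np.zeros(W.shape[:2],bool);k[172:212,185:225]=1
m=k&(W[...,2]>.02)&(W[...,2]<.045)&(W[...,0]<.69)&(W[...,1]>-.235);print('cup',cv2.minAreaRect((W[m][:,:2]*1000).astype(np.float32)))
d=np.load('a.npz')['aw'];m=k&(d[...,2]>.02)&(d[...,2]<.045)&(d[...,0]<.69)&(d[...,1]>-.235);print('cup0',cv2.minAreaRect((d[m][:,:2]*1000).astype(np.float32)))
E
```

```text
scoop o [ 6.312e-01 -2.608e-01 -1.000e-04] lip [ 0.6706 -0.268  -0.0011] ypr [-1.037e+01  1.490e+00 -1.000e-02]
[-2.64727542  0.66229285  4.32326759]
cup ((652.1328125, -194.62918090820312), (60.165672302246094, 63.09972381591797), 15.38467025756836)
cup0 ((652.9463500976562, -194.16278076171875), (62.122310638427734, 61.49750900268555), 82.55974578857422)
```

View pics/s3.png

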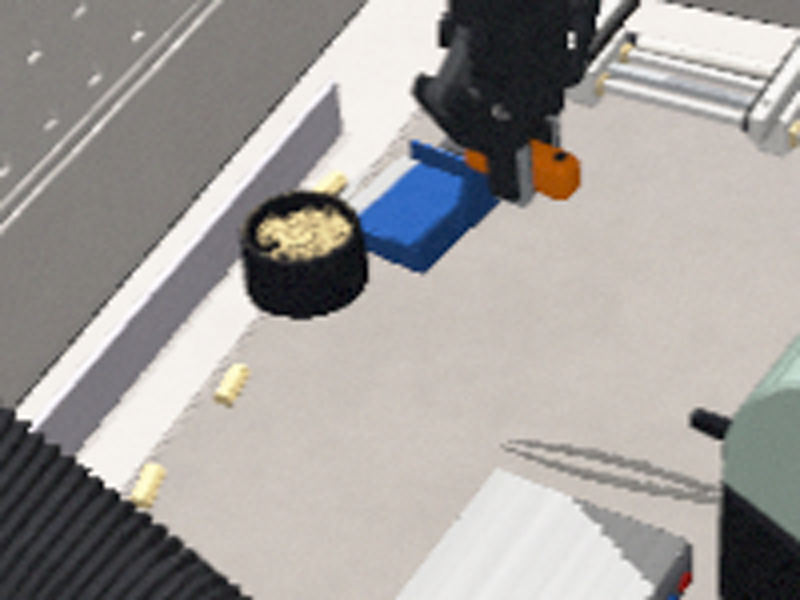

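The cup has not moved and s1 sits ahead of the lip, so I'll push on to the rail.

Call:
arm_command:
  increments:
    - [0, 0, 0, 0, 0, -0.4, 0.5]
    - [0, 0, 0, 0, 0, -0.8, 0.5]
    - [0, 0, 0, 0, -0.03, -1.1, 0.5]
    - [0, 0, 0, 0, -0.03, -1.3, 0.5]
    - [0, 0, 0, 0, -0.03, -1.5, 0.5]
    - [0, 0, 0, 0, -0.03, -1.6, 0.5]

```text
time_s: 7.25
tcp_pos: [0.5686, -0.2493, 0.0492]
orientation: [-88.5, 0.0, 79.6]
wrist_force: [-2.8, 0.5, 6.3]
opening: 0.188
```

```bash
cat >> h.py <<'E'
def spacers(n='scene',box=(130,130,300,330)):
    c,W=cam(n);hsv=cv2.cvtColor(c['img'],cv2.COLOR_RGB2HSV);H,S,V=[hsv[...,i].astype(int) for i in range(3)]
    m=((S>60)&(H>12)&(H<35)&(V>120)&(W[...,2]<.2)).astype(np.uint8)
    k=np.zeros_like(m);k[box[0]:box[2],box[1]:box[3]]=1
    nn,l,st,ce=cv2.connectedComponentsWithStats(m*k)
    o,Rs=scoop()
    for i in range(1,nn):
        if st[i,4]>=6:
            w=np.nanmean(W[l==i],0);print('blob',st[i,4],ce[i].round(),'world',w.round(4),'in scoop',Rs.inv().apply(w-o).round(4))
    return c,W
E
python3 - <<'E'
from h import *
print(env.state()['wrist_force']);c,W=spacers()
cv2.imwrite('pics/s4.png',cv2.resize(c['img'][150:230,180:280,::-1],(800,640),interpolation=cv2.INTER_CUBIC)[:600])
E
```

```text
[-2.81383425  0.48762838  6.25576106]
scoop o [ 6.467e-01 -2.636e-01 -2.000e-04] lip [ 0.686  -0.2708 -0.0012] ypr [-1.037e+01  1.490e+00 -1.000e-02]
blob 8 [286. 143.] world [ 0.5457 -0.3622  0.058 ] in scoop [-0.0831 -0.1151  0.056 ]
blob 8 [280. 151.] world [ 0.5472 -0.3316  0.0569] in scoop [-0.0871 -0.0848  0.0548]
blob 7 [328. 163.] world [ 0.4396 -0.3254  0.058 ] in scoop [-0.1941 -0.0981  0.0532]
blob 118 [261. 170.] world [ 0.5488 -0.2425  0.07  ] in scoop [-0.1019  0.0032  0.0675]
blob 16 [242. 167.] world [ 0.5917 -0.2448  0.0647] in scoop [-0.0592  0.0086  0.0634]
blob 35 [207. 174.] world [ 0.6842 -0.259   0.0113] in scoop [0.0358 0.0113 0.0124]
blob 198 [206. 188.] world [ 0.6531 -0.199   0.029 ] in scoop [-0.0061  0.0647  0.029 ]
blob 32 [188. 227.] world [ 0.6451 -0.1065  0.0077] in scoop [-0.0301  0.1543  0.0071]
blob 32 [167. 252.] world [ 0.6472 -0.0343  0.0079] in scoop [-0.041   0.2257  0.007 ]
```

View pics/s4.png

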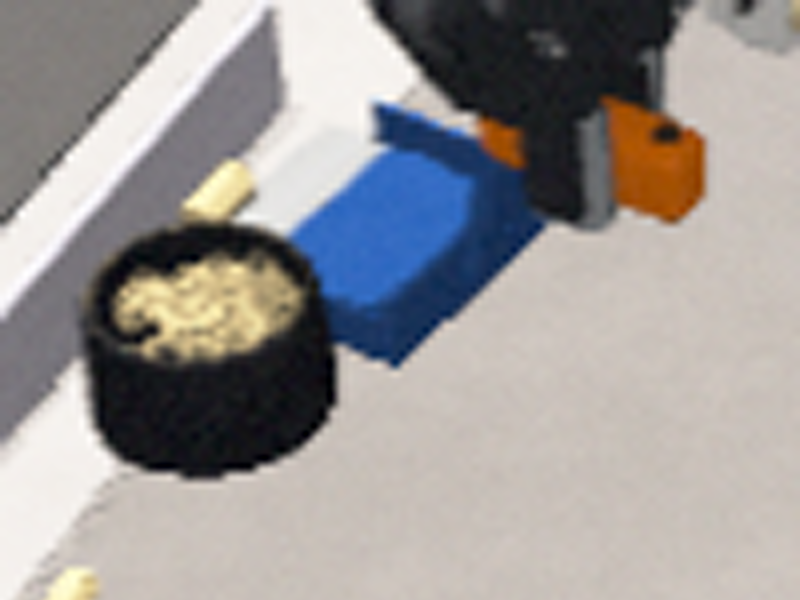

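Call:
arm_command:
  increments:
    - [0, 0, 0, 0, 0, -0.1, 0.5]
    - [0, 0, 0, 0, 0, -0.2, 0.5]
    - [0, 0, 0, 0, 0, -0.3, 0.5]
    - [0, 0, 0, 0, 0, -0.4, 0.5]

```text
time_s: 7.7
tcp_pos: [0.5712, -0.2498, 0.0492]
orientation: [-88.4, 0.0, 79.6]
wrist_force: [-7.2, 0.1, 8.9]
opening: 0.189
```

```bash
python3 - <<'E'
from h import *
print(env.state()['wrist_force']);c,W=spacers(box=(165,195,180,225))
o,Rs=scoop();l=o+Rs.apply([.04,0,0]);h=l-[0,0,l[2]]
for p in (-5,-10,-15,-22): sc(h+[0,0,.001],-10.4,p,lip=True)
E
```

```text
[-7.19159427  0.12653208  8.9165984 ]
scoop o [ 6.492e-01 -2.641e-01 -4.000e-04] lip [ 0.6885 -0.2713 -0.0015] ypr [-10.39   1.63  -0.02]
blob 36 [207. 174.] world [ 0.6856 -0.2603  0.0106] in scoop [0.0348 0.0103 0.0119]
scoop o [ 6.492e-01 -2.641e-01 -4.000e-04] lip [ 0.6885 -0.2713 -0.0015] ypr [-10.39   1.63  -0.02]
[ 0.5663 -0.2489  0.0376] [-95.   -0.   79.6] row [-6.63  0.02 -0.02] [0.   1.17 0.47]
[ 0.5636 -0.2484  0.0266] [-100.     0.    79.6] row [-11.63   0.02  -0.02] [0.   2.28 0.71]
[ 0.5619 -0.2481  0.0155] [-105.     0.    79.6] row [-16.63   0.02  -0.02] [0.   3.4  0.86]
[ 5.611e-01 -2.479e-01 -3.000e-04] [-112.     0.    79.6] row [-2.363e+01  2.000e-02 -2.000e-02] [0.   4.98 0.89]
```

```bash
python3 - <<'E'
from h import *
l=np.array([.6885,-.2713,0])
for p,b in ((4,0),(8,0),(12,0),(16,0),(20,0),(24,0),(28,0),(28,.02)): sc(l+[-b,b*.18,.08*np.sin(np.radians(p))+.002],-10.4,-p,lip=True)
E
```

```text
[ 0.5669 -0.249   0.0464] [-94.    0.   79.6] row [-5.63  0.02 -0.02] [0.   0.3  0.43]
[ 0.5646 -0.2486  0.0432] [-98.    0.   79.6] row [-9.63  0.02 -0.02] [0.   0.62 0.67]
[ 0.5628 -0.2482  0.0398] [-102.     0.    79.6] row [-13.63   0.02  -0.02] [0.   0.96 0.84]
[ 0.5617 -0.248   0.0363] [-106.     0.    79.6] row [-17.63   0.02  -0.02] [0.   1.32 0.94]
[ 0.5611 -0.2479  0.0326] [-110.     0.    79.6] row [-2.163e+01  2.000e-02 -2.000e-02] [0.   1.69 0.98]
[ 0.5612 -0.2479  0.0287] [-114.     0.    79.6] row [-2.563e+01  2.000e-02 -2.000e-02] [0.   2.08 0.96]
[ 0.5619 -0.2481  0.0247] [-118.     0.    79.6] row [-2.963e+01  2.000e-02 -2.000e-02] [0.   2.48 0.88]
[ 0.5419 -0.2445  0.0247] [-118.     0.    79.6] row [-2.963e+01  2.000e-02 -2.000e-02] [-0.    2.53  2.91]
```

Call:
arm_command:
  increments:
    - [-5.6, 0, 0, 0, 0.3, 0.4, 0.5]
    - [-9.6, 0, 0, 0, 0.6, 0.65, 0.5]
    - [-13.6, 0, 0, 0, 0.95, 0.8, 0.5]
    - [-17.6, 0, 0, 0, 1.3, 0.9, 0.5]
    - [-21.6, 0, 0, 0, 1.65, 0.95, 0.5]
    - [-25.6, 0, 0, 0, 2.05, 0.95, 0.5]
    - [-29.6, 0, 0, 0, 2.45, 0.9, 0.5]
    - [-29.6, 0, 0, 0, 2.45, 0.9, 0.5]
    - [-29.6, 0, 0, 0, 2.45, 0.9, 0.5]
    - [-29.6, 0, 0, 0, 2.45, 0.9, 0.5]

```text
time_s: 8.75
tcp_pos: [0.5627, -0.2487, 0.0262]
orientation: [-118.2, 0.1, 79.6]
wrist_force: [-15.6, 3.4, 21.0]
opening: 0.192
```

```bash
python3 - <<'E'
from h import *
print(env.state()['wrist_force']);c,W=spacers(box=(145,195,185,260))
cv2.imwrite('pics/s5.png',cv2.resize(c['img'][140:215,180:280,::-1],(800,600),interpolation=cv2.INTER_CUBIC)[:600])
E
```

```text
[-15.55206701   3.42535252  21.01672829]
scoop o [ 0.6545 -0.2656  0.0226] lip [ 0.6892 -0.2719  0.0415] ypr [-10.38 -28.19  -0.08]
blob 44 [250. 171.] world [ 0.5732 -0.2407  0.0644] in scoop [-0.0547  0.0097  0.0768]
blob 24 [225. 174.] world [ 0.6406 -0.2597  0.0238] in scoop [-0.0124  0.0033  0.0081]
blob 26 [208. 184.] world [ 0.6553 -0.2142  0.0284] in scoop [-0.0047  0.0506  0.0092]
```

View pics/s5.png

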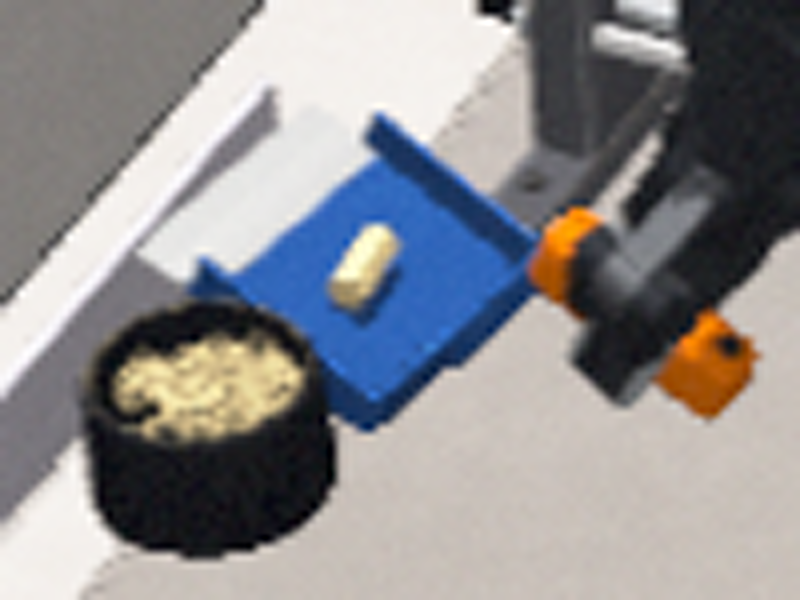

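s1 is in the pan at scoop x ≈ -12 mm. Next I'll lift off, back away and go round to s2.

```bash
python3 - <<'E'
from h import *
a=sc([.635,-.262,.05],-10.4,-26);b=sc([.555,-.24,.10],-10.4,-24)
b2=sc([.555,-.101,.10],0,-22,cur=b)
E
```

```text
[ 0.5434 -0.2452  0.0572] [-116.     0.    79.6] row [ 2.19  0.02 -0.07] [-0.01 -3.66  0.27]
[ 0.4637 -0.2232  0.1104] [-114.     0.    79.6] row [ 4.19  0.02 -0.07] [  0.7  -12.24   5.01]
[ 0.4626 -0.101   0.1137] [-112.    0.   90.] row [ 1.99 -9.57 -4.06] [12.   -1.24  1.98]
```

```bash
python3 - <<'E'
from h import *
b=sc([.60,-.25,.09],-10.4,-24)
b2=sc([.58,-.101,.09],0,-20)
E
```

```text
[ 0.5087 -0.2332  0.1004] [-114.     0.    79.6] row [ 4.19  0.02 -0.07] [ 0.54 -9.19  1.42]
[ 0.4881 -0.101   0.1069] [-110.    0.   90.] row [ 8.16 -9.49 -4.32] [ 13.17 -11.85   5.  ]
```

Call:
arm_command:
  increments:
    - [2.2, 0, 0, 0, -1.5, 0.2, 0.5]
    - [2.2, 0, 0, 0, -3.7, 0.3, 0.5]
    - [4.2, 0, 0, 0.3, -6.5, 0.8, 0.5]
    - [4.2, 0, 0, 0.5, -9.2, 1.4, 0.5]
    - [4.2, 0, 0, 0.5, -9.2, 1.4, 0.5]
    - [6, -3, -1.3, 3.5, -10, 2.5, 0.5]
    - [7, -6, -2.7, 7, -10.8, 3.5, 0.5]
    - [8, -8, -3.8, 10.5, -11.4, 4.4, 0.5]
    - [8.2, -9.5, -4.3, 12.5, -11.7, 4.8, 0.5]
    - [8.2, -9.5, -4.3, 13.2, -11.85, 5, 0.5]
    - [8.2, -9.5, -4.3, 13.2, -11.85, 5, 0.5]
    - [8.2, -9.5, -4.3, 13.2, -11.85, 5, 0.5]

```text
time_s: 10.0
tcp_pos: [0.4886, -0.1009, 0.105]
orientation: [-109.9, -0.0, 90.0]
wrist_force: [1.3, 0.3, -2.0]
opening: 0.192
```

```bash
python3 - <<'E'
from h import *
print(env.state()['wrist_force'])
c,W=spacers(box=(130,130,300,330))
hsv=cv2.cvtColor(c['img'],cv2.COLOR_RGB2HSV);m=(hsv[...,0]>100)&(hsv[...,0]<125)&(hsv[...,1]>120)&(W[...,2]>.03)&(W[...,1]>-.17)&(W[...,1]<-.05)
o,Rs=scoop();q=Rs.inv().apply(W[m]-o);f=q[(abs(q[:,2]-.004)<.006)&(abs(q[:,1])<.03)&(q[:,0]>-.035)]
print(len(q),len(f),q.min(0),q.max(0));A=np.c_[f[:,:2],np.ones(len(f))];s=np.linalg.lstsq(A,f[:,2],rcond=None)[0];print('floor slope deg',np.degrees(s[:2]),s[2])
cv2.imwrite('pics/s6.png',cv2.resize(c['img'][140:290,130:330,::-1],(800,600),interpolation=cv2.INTER_CUBIC)[:600])
E
```

```text
[ 1.27381115  0.343286   -2.04551279]
scoop o [ 0.5806 -0.1012  0.0881] lip [ 0.6182 -0.1013  0.1017] ypr [ -0.03 -19.88   0.05]
blob 6 [328. 164.] world [ 0.4398 -0.3266  0.0563] in scoop [-0.1432 -0.2254  0.0181]
blob 86 [204. 186.] world [ 0.6604 -0.2042  0.0288] in scoop [ 0.0549 -0.103  -0.0828]
blob 96 [249. 197.] world [ 0.5031 -0.0938  0.1345] in scoop [-0.0572  0.0075  0.07  ]
blob 122 [273. 209.] world [ 0.4616 -0.0965  0.12  ] in scoop [-0.1011  0.0048  0.0704]
blob 12 [231. 210.] world [ 0.5457 -0.1037  0.0834] in scoop [-0.0344 -0.0024  0.0074]
blob 31 [188. 227.] world [ 0.6449 -0.1062  0.0077] in scoop [ 0.0332 -0.005  -0.0975]
blob 32 [167. 252.] world [ 0.6473 -0.034   0.0076] in scoop [ 0.0353  0.0672 -0.0984]
scoop o [ 0.5806 -0.1012  0.0881] lip [ 0.6182 -0.1013  0.1017] ypr [ -0.03 -19.88   0.05]
1154 365 [-0.24244585 -0.04082112 -0.00662813] [0.01580193 0.03978332 0.05432244]
floor slope deg [-2.59794725  0.39084121] -0.0011753313895716108
```

View pics/s6.png

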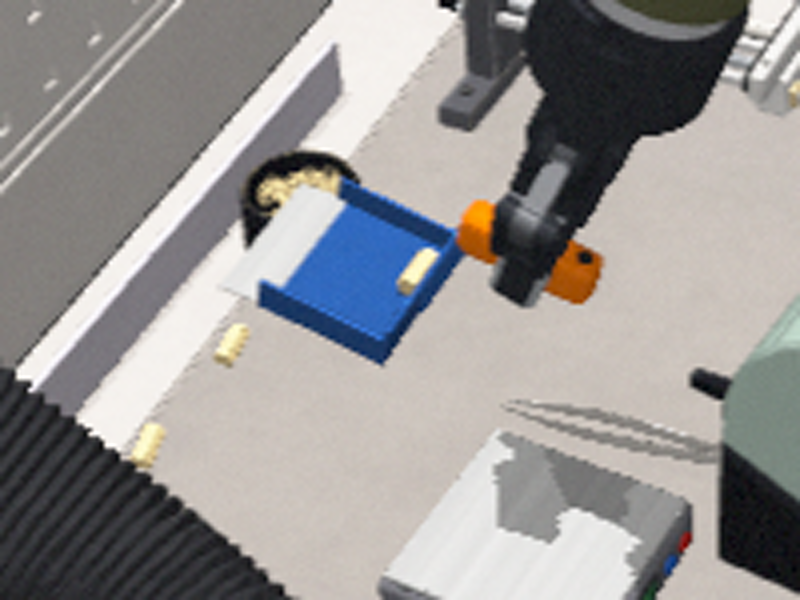

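```bash
cat >> h.py <<'E'
H_S=np.array([-.079,0,.063]); SL=R.from_euler('y',-3,degrees=True)
T_S=H_S+SL.apply(T_S-H_S); RREL=SL*RREL
E
python3 - <<'E'
from h import *
o,_=scoop()
a=sc([.582,-.105,.05],0,-6)
b=sc([.582,-.105,.004],0,1)
E
```

```text
scoop o [ 0.5788 -0.1012  0.0832] lip [ 0.6171 -0.1013  0.0948] ypr [ -0.03 -16.88   0.04]
[ 0.4977 -0.105   0.0886] [-99.   0.  90.] row [10.88 -0.02  0.04] [-0.38  1.86 -0.28]
[ 0.5031 -0.105   0.0526] [-92.   0.  90.] row [17.88 -0.02  0.04] [-0.38  5.43  0.44]
```

Call:
arm_command:
  increments:
    - [5, 0, 0, -0.2, 1, -0.2, 0.5]
    - [10.9, 0, 0, -0.4, 1.9, -0.3, 0.5]
    - [14.5, 0, 0, -0.4, 3.5, 0.1, 0.5]
    - [17.9, 0, 0, -0.4, 4.9, 0.4, 0.5]
    - [17.9, 0, 0, -0.4, 5.3, 0.4, 0.5]
    - [17.9, 0, 0, -0.4, 5.3, 0.4, 0.5]

```text
time_s: 10.65
tcp_pos: [0.503, -0.105, 0.0535]
orientation: [-92.0, -0.1, 90.0]
wrist_force: [-0.1, 0.2, -1.2]
opening: 0.194
```

```bash
cat >> h.py <<'E'
def floor():
    c,W=cam('scene');o,Rs=scoop()
    hsv=cv2.cvtColor(c['img'],cv2.COLOR_RGB2HSV);m=(hsv[...,0]>100)&(hsv[...,0]<125)&(hsv[...,1]>120)&np.isfinite(W[...,0])
    q=Rs.inv().apply(W[m]-o);f=q[(abs(q[:,2]-.004)<.007)&(abs(q[:,1])<.03)&(q[:,0]>-.032)&(q[:,0]<.014)]
    A=np.c_[f[:,:2],np.ones(len(f))];s=np.linalg.lstsq(A,f[:,2],rcond=None)[0];print('floor',len(f),'slope deg',np.degrees(s[:2]).round(2),'z0',s[2].round(4))
E
python3 - <<'E'
from h import *
print(env.state()['wrist_force']);floor();spacers(box=(195,180,235,260))
sc([.582,-.105,-.0005],0,1);sc([.622,-.105,-.0005],0,1);sc([.65,-.105,-.0005],0,1)
E
```

```text
[-0.12216098  0.17681519 -1.18363771]
scoop o [ 0.5815 -0.1047  0.0054] lip [ 0.6215 -0.1047  0.0047] ypr [-0.    0.99  0.08]
floor 410 slope deg [-2.5   0.08] z0 0.0016
scoop o [ 0.5813 -0.1046  0.0059] lip [ 0.6213 -0.1046  0.0053] ypr [0.   0.97 0.07]
blob 21 [242. 223.] world [ 0.5221 -0.0961  0.0686] in scoop [-0.0603  0.0086  0.0616]
blob 31 [188. 227.] world [ 0.645  -0.1063  0.0076] in scoop [ 0.0637 -0.0017  0.0028]
[ 0.5031 -0.105   0.0481] [-92.   0.  90.] row [ 0.03 -0.    0.07] [-0.03  0.64 -0.05]
[ 0.5431 -0.105   0.0481] [-92.   0.  90.] row [ 0.03 -0.    0.07] [-0.03  0.78 -4.05]
[ 0.5711 -0.105   0.0481] [-92.   0.  90.] row [ 0.03 -0.    0.07] [-0.03  0.88 -6.85]
```

```bash
cat >> h.py <<'E'
SL=R.from_euler('y',-2.5,degrees=True)
T_S=H_S+SL.apply(T_S-H_S); RREL=SL*RREL
E
python3 - <<'E'
from h import *
floor()
sc([.582,-.105,0],0,1);sc([.622,-.105,0],0,1);sc([.64,-.105,0],0,1)
E
```

```text
scoop o [ 0.5784 -0.1045  0.0029] lip [ 6.183e-01 -1.045e-01  5.000e-04] ypr [0.01 3.45 0.05]
floor 394 slope deg [0.39 0.11] z0 0.0054
[ 0.5037 -0.105   0.0486] [-94.5   0.   90. ] row [-2.45  0.01  0.06] [-0.04  0.63 -0.12]
[ 0.5437 -0.105   0.0486] [-94.5   0.   90. ] row [-2.45  0.01  0.06] [-0.04  0.77 -4.12]
[ 0.5617 -0.105   0.0486] [-94.5   0.   90. ] row [-2.45  0.01  0.06] [-0.04  0.83 -5.92]
```

Call:
arm_command:
  increments:
    - [-2.4, 0, 0, 0, 0.3, -0.1, 0.5]
    - [-2.4, 0, 0, 0, 0.6, -0.1, 0.5]
    - [-2.4, 0, 0, 0, 0.65, -1.1, 0.5]
    - [-2.4, 0, 0, 0, 0.7, -2.1, 0.5]
    - [-2.4, 0, 0, 0, 0.72, -2.9, 0.5]
    - [-2.4, 0, 0, 0, 0.75, -3.7, 0.5]
    - [-2.4, 0, 0, 0, 0.78, -4.4, 0.5]
    - [-2.4, 0, 0, 0, 0.8, -5, 0.5]
    - [-2.4, 0, 0, 0, 0.82, -5.5, 0.5]
    - [-2.4, 0, 0, 0, 0.83, -5.9, 0.5]

```text
time_s: 11.8
tcp_pos: [0.5624, -0.1042, 0.048]
orientation: [-94.4, -0.1, 90.1]
wrist_force: [-0.5, 0.4, -1.4]
opening: 0.192
```

```bash
python3 - <<'E'
from h import *
print(env.state()['wrist_force']);floor();spacers(box=(175,170,235,260))
E
```

```text
[-0.53251686  0.42698047 -1.40607339]
scoop o [ 6.412e-01 -1.042e-01 -6.000e-04] lip [ 0.6812 -0.1042 -0.0013] ypr [0.06 1.08 0.06]
floor 392 slope deg [-0.06 -0.  ] z0 0.0055
scoop o [ 0.6406 -0.1042 -0.0007] lip [ 0.6806 -0.1041 -0.0014] ypr [0.06 1.1  0.06]
blob 121 [202. 188.] world [ 0.6528 -0.1852  0.0386] in scoop [ 0.0113 -0.081   0.0396]
blob 135 [234. 218.] world [ 0.5403 -0.1013  0.0697] in scoop [-0.1017  0.003   0.0684]
blob 29 [172. 221.] world [ 0.6811 -0.1098  0.0074] in scoop [ 0.0403 -0.0056  0.0089]
blob 14 [212. 217.] world [ 0.5822 -0.0969  0.0613] in scoop [-0.0596  0.0074  0.0609]
```

Call:
arm_command:
  increments:
    - [0, 0, 0, 0, 0.1, 0, 0.5]
    - [0, 0, 0, 0, 0.17, -0.3, 0.5]
    - [0, 0, 0, 0, 0.18, -0.6, 0.5]
    - [0, 0, 0, 0, 0.2, -0.9, 0.5]
    - [0, 0, 0, 0, 0.2, -1.1, 0.5]
    - [0, 0, 0, 0, 0.2, -1.3, 0.5]
    - [0, 0, 0, 0, 0.2, -1.45, 0.5]

```text
time_s: 12.6
tcp_pos: [0.5767, -0.1043, 0.0472]
orientation: [-94.4, -0.1, 90.0]
wrist_force: [-4.2, 0.8, 3.6]
opening: 0.193
```

```bash
python3 - <<'E'
from h import *
print(env.state()['wrist_force']);floor();spacers(box=(160,150,235,230))
o,Rs=scoop();l=o+Rs.apply([.04,0,0]);l[2]=0
for p in (4,8,12,16,20,24,28): sc(l+[-.001,0,.08*np.sin(np.radians(p))+.002],0,-p,lip=True)
E
```

```text
[-4.17354158  0.78668977  3.55469605]
scoop o [ 0.6548 -0.1041 -0.0016] lip [ 0.6948 -0.1041 -0.0024] ypr [0.05 1.13 0.06]
floor 369 slope deg [0.56 0.06] z0 0.0062
scoop o [ 0.6549 -0.1042 -0.0015] lip [ 0.6949 -0.1041 -0.0023] ypr [0.05 1.12 0.06]
blob 38 [198. 189.] world [ 0.6577 -0.1771  0.043 ] in scoop [ 0.0019 -0.0729  0.0446]
blob 98 [225. 216.] world [ 0.5564 -0.0997  0.0692] in scoop [-0.0998  0.0047  0.0688]
blob 15 [205. 216.] world [ 0.5951 -0.0954  0.0618] in scoop [-0.061   0.0089  0.0622]
blob 42 [168. 221.] world [ 0.6876 -0.1062  0.0086] in scoop [ 0.0325 -0.0021  0.0108]
scoop o [ 0.6549 -0.1042 -0.0015] lip [ 0.6949 -0.1041 -0.0023] ypr [0.05 1.12 0.06]
[ 0.5718 -0.1041  0.0464] [-99.5  -0.   90. ] row [-5.12  0.04  0.06] [0.02 0.05 0.5 ]
[ 0.5694 -0.1041  0.0433] [-103.5   -0.    90. ] row [-9.12  0.04  0.07] [0.02 0.33 0.76]
[ 0.5676 -0.1041  0.0401] [-107.5   -0.    90. ] row [-13.12   0.04   0.07] [0.02 0.64 0.97]
[ 0.5664 -0.1041  0.0366] [-111.5    0.    90. ] row [-17.12   0.03   0.07] [0.01 0.98 1.11]
[ 0.5658 -0.1041  0.033 ] [-115.5   -0.    90. ] row [-21.12   0.03   0.07] [0.01 1.34 1.2 ]
[ 0.5659 -0.1041  0.0292] [-119.5   -0.    90. ] row [-25.12   0.03   0.07] [0.01 1.71 1.22]
[ 0.5665 -0.1041  0.0253] [-123.5   -0.    90. ] row [-29.12   0.03   0.07] [0.01 2.1  1.18]
```

Call:
arm_command:
  increments:
    - [-5, 0, 0, 0, -0.15, 0.6, 0.5]
    - [-9, 0, 0, 0, 0.1, 0.9, 0.5]
    - [-13, 0, 0, 0, 0.4, 1.1, 0.5]
    - [-17, 0, 0, 0, 0.7, 1.3, 0.5]
    - [-21, 0, 0, 0, 1.05, 1.4, 0.5]
    - [-25, 0, 0, 0, 1.4, 1.4, 0.5]
    - [-29, 0, 0, 0, 1.8, 1.4, 0.5]
    - [-29, 0, 0, 0, 1.8, 1.4, 0.5]
    - [-29, 0, 0, 0, 1.8, 1.4, 0.5]
    - [-29, 0, 0, 0, 1.8, 1.4, 0.5]

```text
time_s: 13.7
tcp_pos: [0.5653, -0.1048, 0.029]
orientation: [-123.4, -0.0, 90.1]
wrist_force: [0.9, 0.8, -2.6]
opening: 0.193
```

```bash
python3 - <<'E'
from h import *
print(env.state()['wrist_force']);floor();spacers(box=(160,150,235,250))
sc([.62,-.104,.055],0,-26);sc([.585,-.043,.07],0,-20)
E
```

```text
[ 0.88163149  0.83541684 -2.58857433]
scoop o [ 0.6576 -0.1048  0.0246] lip [ 0.693  -0.1048  0.0434] ypr [ 6.000e-02 -2.794e+01  1.000e-02]
floor 480 slope deg [0.31 0.11] z0 0.0053
scoop o [ 0.6576 -0.1047  0.0247] lip [ 0.693  -0.1047  0.0434] ypr [  0.07 -27.96   0.  ]
blob 204 [206. 188.] world [ 0.6526 -0.1993  0.029 ] in scoop [-0.0026 -0.0946  0.0062]
blob 140 [219. 218.] world [ 0.5714 -0.102   0.0596] in scoop [-0.0598  0.0029  0.0713]
blob 26 [199. 222.] world [ 0.623  -0.1152  0.021 ] in scoop [-0.0323 -0.0105  0.013 ]
blob 27 [191. 226.] world [ 0.6294 -0.0942  0.0252] in scoop [-0.0247  0.0105  0.0137]
blob 30 [240. 232.] world [ 0.5317 -0.1017  0.038 ] in scoop [-0.105   0.0032  0.0708]
[ 0.5282 -0.104   0.0628] [-121.5   -0.    90. ] row [1.96 0.06 0.04] [ 0.09 -4.85  1.28]
[ 0.4945 -0.043   0.0873] [-115.5   -0.    90. ] row [7.96 0.06 0.04] [ 6.19 -8.76  2.73]
```

Call:
arm_command:
  increments:
    - [1, 0, 0, 0, -2, 0.6, 0.5]
    - [2, 0, 0, 0, -4.8, 1.3, 0.5]
    - [4, 0, 0, 1.5, -6.2, 1.8, 0.5]
    - [6, 0, 0, 3, -7.5, 2.3, 0.5]
    - [8, 0, 0, 4.5, -8.7, 2.7, 0.5]
    - [8, 0, 0, 6.2, -8.7, 2.7, 0.5]
    - [8, 0, 0, 6.2, -8.7, 2.7, 0.5]
    - [8, 0, 0, 6.2, -8.7, 2.7, 0.5]

```text
time_s: 14.6
tcp_pos: [0.4942, -0.0423, 0.0867]
orientation: [-115.4, -0.0, 90.1]
wrist_force: [0.1, 0.4, -2.5]
opening: 0.189
```

```bash
python3 - <<'E'
from h import *
print(env.state()['wrist_force']);floor();spacers(box=(160,150,270,250))
a=sc([.582,-.043,.04],0,-6)
sc([.582,-.043,.001],0,1);sc([.64,-.043,.001],0,1)
E
```

```text
[ 0.13538771  0.41519867 -2.49993037]
scoop o [ 0.5845 -0.0425  0.069 ] lip [ 0.6221 -0.0425  0.0826] ypr [  0.07 -19.92   0.03]
floor 562 slope deg [ 0.65 -0.15] z0 0.0057
scoop o [ 0.5843 -0.0427  0.0687] lip [ 0.6219 -0.0427  0.0823] ypr [  0.03 -19.89   0.04]
blob 204 [206. 188.] world [ 0.6525 -0.1994  0.029 ] in scoop [ 0.0505 -0.1567 -0.0604]
blob 147 [234. 226.] world [ 0.5052 -0.0391  0.1165] in scoop [-0.0582  0.0037  0.0718]
blob 9 [216. 230.] world [ 0.5534 -0.0583  0.0738] in scoop [-0.0274 -0.0156  0.0154]
blob 25 [216. 235.] world [ 0.5502 -0.0523  0.0702] in scoop [-0.0316 -0.0096  0.013 ]
blob 39 [207. 240.] world [ 0.5569 -0.0338  0.0729] in scoop [-0.0243  0.0089  0.0133]
blob 34 [167. 252.] world [ 0.6476 -0.0347  0.0077] in scoop [ 0.0387  0.0079 -0.0789]
[ 0.4984 -0.043   0.0787] [-101.5   -0.    90. ] row [13.89  0.03  0.05] [-0.02  0.87 -0.09]
[ 0.5037 -0.043   0.0496] [-94.5   0.   90. ] row [20.89  0.03  0.05] [-0.02  3.73  0.68]
[ 0.5617 -0.043   0.0496] [-94.5   0.   90. ] row [20.89  0.03  0.05] [-0.03  6.22 -4.56]
```

Call:
arm_command:
  increments:
    - [7, 0, 0, 0, 0.4, 0, 0.5]
    - [14, 0, 0, 0, 1.2, -0.1, 0.5]
    - [18, 0, 0, 0, 2.4, 0.3, 0.5]
    - [20.9, 0, 0, 0, 3.4, 0.6, 0.5]
    - [20.9, 0, 0, 0, 3.88, 0.73, 0.5]
    - [20.9, 0, 0, 0, 3.88, 0.73, 0.5]
    - [20.9, 0, 0, 0, 4.3, -0.15, 0.5]
    - [20.9, 0, 0, 0, 4.73, -1.05, 0.5]
    - [20.9, 0, 0, 0, 5.17, -1.98, 0.5]
    - [20.9, 0, 0, 0, 5.6, -2.9, 0.5]
    - [20.9, 0, 0, 0, 6.02, -3.78, 0.5]
    - [20.9, 0, 0, 0, 6.37, -4.51, 0.5]

```text
time_s: 15.9
tcp_pos: [0.5627, -0.0422, 0.0478]
orientation: [-94.5, -0.1, 90.1]
wrist_force: [-0.0, -0.7, -2.2]
opening: 0.188
```

```bash
python3 - <<'E'
from h import *
print(env.state()['wrist_force']);floor();spacers(box=(160,140,270,250))
E
```

```text
[-0.02518767 -0.695742   -2.232586  ]
scoop o [ 6.424e-01 -4.230e-02 -4.000e-04] lip [ 0.6824 -0.0423 -0.0011] ypr [0.07 0.9  0.05]
floor 377 slope deg [0.88 0.31] z0 0.0053
scoop o [ 6.414e-01 -4.220e-02 -6.000e-04] lip [ 0.6814 -0.0422 -0.0013] ypr [0.07 0.95 0.05]
blob 142 [217. 241.] world [ 0.5419 -0.0395  0.0695] in scoop [-0.1007  0.0029  0.0685]
blob 18 [152. 244.] world [ 0.6832 -0.0411  0.0083] in scoop [0.0416 0.0011 0.0096]
blob 20 [181. 253.] world [ 0.6197 -0.0371  0.0136] in scoop [-0.022   0.0052  0.0139]
```

Same behaviour as with s2. I'll finish the push with a little more down pressure.

Call:
arm_command:
  increments:
    - [0, 0, 0, 0, 0.1, 0, 0.5]
    - [0, 0, 0, 0, 0.17, -0.3, 0.5]
    - [0, 0, 0, 0, 0.19, -0.6, 0.5]
    - [0, 0, 0, 0, 0.22, -0.9, 0.5]
    - [0, 0, 0, 0, 0.22, -1.1, 0.5]
    - [0, 0, 0, 0, 0.22, -1.3, 0.5]
    - [0, 0, 0, 0, 0.22, -1.45, 0.5]

```text
time_s: 16.7
tcp_pos: [0.5764, -0.0423, 0.047]
orientation: [-94.5, -0.1, 90.1]
wrist_force: [-2.5, 0.1, 4.5]
opening: 0.19
```

```bash
python3 - <<'E'
from h import *
print(env.state()['wrist_force']);floor();c,W=spacers(box=(140,130,270,250))
cv2.imwrite('pics/s7.png',cv2.resize(c['img'][130:280,90:290,::-1],(800,600),interpolation=cv2.INTER_CUBIC)[:600])
E
```

```text
[-2.46538558  0.10373726  4.4589479 ]
scoop o [ 0.6549 -0.0422 -0.0016] lip [ 0.6949 -0.0422 -0.0023] ypr [0.05 0.99 0.05]
floor 314 slope deg [0.49 0.15] z0 0.0062
scoop o [ 0.6549 -0.0422 -0.0016] lip [ 0.6949 -0.0422 -0.0023] ypr [0.05 0.98 0.05]
blob 148 [210. 240.] world [ 0.5544 -0.0393  0.0686] in scoop [-0.1017  0.003   0.0685]
blob 18 [150. 243.] world [ 0.6878 -0.043   0.0086] in scoop [ 0.0327 -0.0008  0.0107]
blob 23 [175. 251.] world [ 0.632  -0.0374  0.0131] in scoop [-0.0232  0.0048  0.0143]
```

View pics/s7.png

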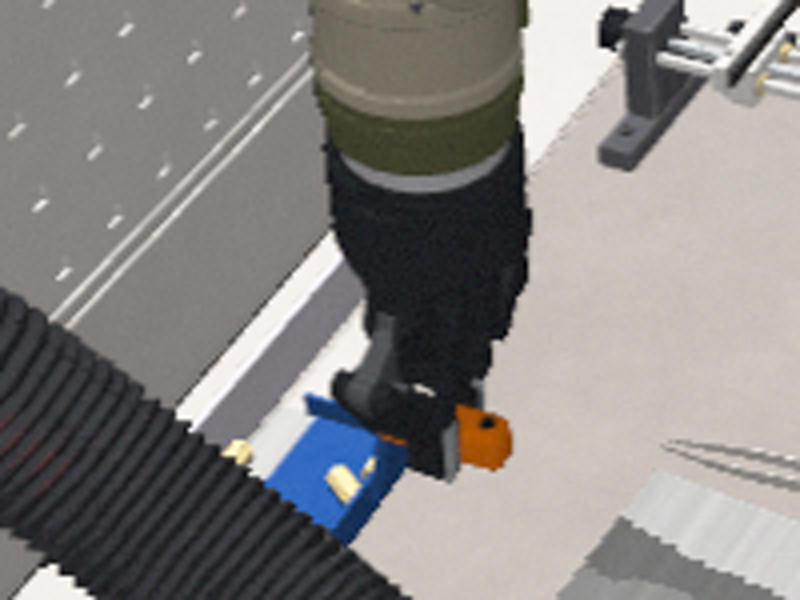

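s3 is on the lip at the rail, at (237,452) and partly behind the hose. The other two spacers are at the back of the pan. I'll tilt the same way as before.

Call:
arm_command:
  increments:
    - [-5, 0, 0, 0, -0.15, 0.6, 0.5]
    - [-9, 0, 0, 0, 0.1, 0.9, 0.5]
    - [-13, 0, 0, 0, 0.4, 1.1, 0.5]
    - [-17, 0, 0, 0, 0.7, 1.3, 0.5]
    - [-21, 0, 0, 0, 1.05, 1.4, 0.5]
    - [-25, 0, 0, 0, 1.4, 1.4, 0.5]
    - [-29, 0, 0, 0, 1.8, 1.4, 0.5]
    - [-29, 0, 0, 0, 1.8, 1.4, 0.5]
    - [-29, 0, 0, 0, 1.8, 1.4, 0.5]
    - [-29, 0, 0, 0, 1.8, 1.4, 0.5]

```text
time_s: 17.8
tcp_pos: [0.5649, -0.0426, 0.0284]
orientation: [-123.5, -0.0, 90.1]
wrist_force: [0.3, 0.4, -2.4]
opening: 0.189
```

```bash
python3 - <<'E'
from h import *
print(env.state()['wrist_force']);floor();spacers(box=(140,130,270,250))
a=sc([.62,-.043,.055],0,-26);b=sc([.58,-.09,.12],0,-22)
E
```

```text
[ 0.26555177  0.35366986 -2.39102678]
scoop o [ 0.6573 -0.0426  0.0242] lip [ 0.6926 -0.0426  0.043 ] ypr [  0.04 -28.04   0.03]
floor 482 slope deg [ 0.89 -0.27] z0 0.0053
scoop o [ 0.6574 -0.0426  0.0243] lip [ 0.6927 -0.0426  0.0432] ypr [  0.05 -28.06   0.03]
blob 205 [206. 188.] world [ 0.6525 -0.1993  0.0289] in scoop [-0.0022 -0.1568  0.0065]
blob 155 [203. 241.] world [ 0.5703 -0.0395  0.0599] in scoop [-0.0601  0.0032  0.0724]
blob 137 [178. 245.] world [ 0.6284 -0.0443  0.024 ] in scoop [-0.0257 -0.0017  0.0133]
blob 44 [224. 256.] world [ 0.5318 -0.0403  0.036 ] in scoop [-0.1053  0.0024  0.0693]
[ 0.5282 -0.043   0.0628] [-121.5   -0.    90. ] row [2.06 0.04 0.05] [-0.03 -4.88  1.22]
[ 0.489  -0.09    0.1342] [-117.5   -0.    90. ] row [6.06 0.04 0.05] [ -4.72 -13.     0.54]
```

```bash
python3 - <<'E'
from h import *
a=sc([.62,-.043,.055],0,-26);b=sc([.61,-.10,.13],0,-12)
for y in (15,30,45,60,75,90,105,120,135):
    r=np.radians(y); H=np.array([.52,-.11]); 
    sc([H[0]+.085*np.cos(r),H[1]+.085*np.sin(r),.13],y,-12,cur=b)
E
```

```text
[ 0.5282 -0.043   0.0628] [-121.5   -0.    90. ] row [2.06 0.04 0.05] [-0.03 -4.88  1.22]
[ 0.5228 -0.1     0.1597] [-107.5   -0.    90. ] row [16.06  0.04  0.05] [ -5.72 -13.27  -3.69]
[ 0.5179 -0.1106  0.1597] [-107.5   -0.   105. ] row [  0.   -14.31  -4.51] [-1.06 -0.15  0.47]
[ 0.5181 -0.1111  0.1597] [-107.5   -0.   120. ] row [ -0.   -28.61  -9.02] [-1.11 -0.14  0.45]
[ 0.5185 -0.1115  0.1597] [-107.5    0.   135. ] row [ -0.   -42.92 -13.53] [-1.15 -0.13  0.42]
[ 0.5189 -0.1119  0.1597] [-107.5   -0.   150. ] row [  0.   -57.22 -18.04] [-1.19 -0.12  0.37]
[ 0.5194 -0.1121  0.1597] [-107.5    0.   165. ] row [ -0.   -71.53 -22.55] [-1.21 -0.1   0.32]
[ 0.52   -0.1122  0.1597] [-107.5    0.   180. ] row [  0.   -85.83 -27.06] [-1.22 -0.08  0.27]
[ 0.5206 -0.1121  0.1597] [-107.5    0.  -165. ] row [   0.   -100.14  -31.57] [-1.21 -0.07  0.22]
[ 0.5211 -0.1119  0.1597] [-107.5    0.  -150. ] row [   0.   -114.45  -36.08] [-1.19 -0.05  0.17]
[ 0.5215 -0.1115  0.1597] [-107.5   -0.  -135. ] row [   0.   -128.75  -40.6 ] [-1.15 -0.04  0.12]
```

Call:
arm_command:
  increments:
    - [1, 0, 0, 0, -2, 0.6, 0.5]
    - [2, 0, 0, 0, -4.8, 1.2, 0.5]
    - [2, 0, 0, 0, -4.8, 1.2, 0.5]

```text
time_s: 18.2
tcp_pos: [0.5278, -0.0426, 0.0638]
orientation: [-121.6, -0.0, 90.1]
wrist_force: [0.3, -1.2, -2.2]
opening: 0.191
```

```bash
python3 - <<'E'
from h import *
sc([.61,-.10,.13],0,-12)
E
```

```text
[ 0.5228 -0.1     0.1597] [-107.5   -0.    90. ] row [14.12  0.05  0.03] [-5.74 -8.43 -4.6 ]
```

Call:
arm_command:
  increments:
    - [0, 0, 0, -0.5, -2, -1, 0.5]
    - [2, 0, 0, -1.5, -4, -2, 0.5]
    - [5, 0, 0, -3, -6, -3, 0.5]
    - [8, 0, 0, -4.5, -7.5, -4, 0.5]
    - [11, 0, 0, -5.7, -8.4, -4.6, 0.5]
    - [14, 0, 0, -5.7, -8.4, -4.6, 0.5]
    - [14, 0, 0, -5.7, -8.4, -4.6, 0.5]

```text
time_s: 18.9
tcp_pos: [0.5256, -0.1007, 0.1582]
orientation: [-107.6, 0.0, 90.0]
wrist_force: [0.5, 0.0, -2.1]
opening: 0.194
```

Call:
arm_command:
  increments:
    - [0, -4, -1.3, -0.3, 0, 0.1, 0.5]
    - [0, -9, -2.8, -0.6, -0.1, 0.2, 0.5]
    - [0, -15, -4.7, -1, -0.1, 0.4, 0.5]
    - [0, -21, -6.6, -1.1, -0.1, 0.4, 0.5]
    - [0, -27, -8.5, -1.1, -0.1, 0.4, 0.5]
    - [0, -33, -10.4, -1.1, -0.1, 0.4, 0.5]
    - [0, -39, -12.3, -1.2, -0.1, 0.4, 0.5]
    - [0, -45, -14.2, -1.2, -0.1, 0.4, 0.5]
    - [0, -51, -16.1, -1.2, -0.1, 0.4, 0.5]
    - [0, -57, -18, -1.2, -0.1, 0.4, 0.5]
    - [0, -62, -19.5, -1.2, -0.1, 0.4, 0.5]
    - [0, -64, -20.2, -1.2, -0.1, 0.4, 0.5]

```text
time_s: 20.1
tcp_pos: [0.5191, -0.1116, 0.1554]
orientation: [-107.6, 0.0, 157.3]
wrist_force: [0.4, 0.3, -2.2]
opening: 0.191
```

```bash
python3 - <<'E'
from h import *
print(env.state()['qpos'].round(1))
scoop(); r=np.radians(135)
for y in (100,135): sc([.521+.085*np.cos(np.radians(y)),-.108+.085*np.sin(np.radians(y)),.13],y,-12)
E
```

```text
[-30.8  15.4 -13.8  63.4  17.4 -98.5]
scoop o [ 0.5527 -0.0312  0.1258] lip [0.5678 0.0049 0.1341] ypr [ 67.33 -12.06  -0.  ]
[ 0.5214 -0.1101  0.1597] [-107.5    0.  -170. ] row [  0.05 -31.15  -9.84] [-0.16 -0.34 -0.35]
[ 0.5225 -0.1095  0.1597] [-107.5   -0.  -135. ] row [ 5.000e-02 -6.453e+01 -2.038e+01] [-0.24 -0.31 -0.44]
```

Call:
arm_command:
  increments:
    - [0, -3, -1, 0, -0.1, -0.1, 0.5]
    - [0, -8, -2.5, 0, -0.1, -0.1, 0.5]
    - [0, -14, -4.4, 0, -0.2, -0.2, 0.5]
    - [0, -20, -6.3, 0, -0.2, -0.2, 0.5]
    - [0, -26, -8.2, -0.1, -0.3, -0.3, 0.5]
    - [0, -32, -10.1, -0.1, -0.3, -0.3, 0.5]
    - [0, -38, -12, -0.1, -0.3, -0.3, 0.5]
    - [0, -43, -13.6, -0.2, -0.3, -0.4, 0.5]
    - [0, -47, -14.9, -0.2, -0.3, -0.4, 0.5]
    - [0, -50, -15.8, -0.2, -0.3, -0.4, 0.5]
    - [0, -50, -15.8, -0.2, -0.3, -0.4, 0.5]

```text
time_s: 21.2
tcp_pos: [0.5223, -0.1093, 0.1594]
orientation: [-107.6, 0.0, -150.3]
wrist_force: [-0.7, -0.1, -1.6]
opening: 0.185
```

```bash
python3 - <<'E'
from h import *
floor();spacers(box=(140,130,340,360))
a=sc([.454,-.0295,.10],120,-5);sc([.454,-.0295,.045],120,0)
E
```

```text
scoop o [ 0.479  -0.0335  0.13  ] lip [0.4597 0.0006 0.1383] ypr [ 1.1958e+02 -1.2060e+01 -2.0000e-02]
floor 469 slope deg [0.87 0.09] z0 0.0057
scoop o [ 0.4788 -0.0335  0.1302] lip [0.4595 0.0005 0.1385] ypr [ 1.1955e+02 -1.2070e+01 -1.0000e-02]
blob 9 [286. 142.] world [ 0.5483 -0.3702  0.0527] in scoop [-0.3362  0.1056 -0.0073]
blob 8 [280. 151.] world [ 0.5473 -0.3318  0.0568] in scoop [-0.3022  0.0875 -0.0104]
blob 8 [334. 155.] world [ 0.4384 -0.3568  0.0573] in scoop [-0.2708  0.1946 -0.0166]
blob 228 [242. 168.] world [ 0.5157 -0.1001  0.1863] in scoop [-0.0627  0.0007  0.0707]
blob 7 [328. 163.] world [ 0.4394 -0.3249  0.0584] in scoop [-0.2439  0.178  -0.0212]
blob 195 [206. 188.] world [ 0.6531 -0.1992  0.0292] in scoop [-0.2461 -0.0699 -0.0506]
blob 196 [246. 212.] world [ 0.4907 -0.0559  0.1374] in scoop [-0.0232  0.0007  0.0124]
[ 0.4955 -0.1013  0.1401] [-100.5   -0.  -150. ] row [ 7.07 -0.44 -0.12] [ 1.89  2.48 -1.31]
[ 0.4935 -0.098   0.0922] [ -95.5   -0.  -150. ] row [12.07 -0.44 -0.1 ] [ 1.9   7.16 -0.23]
```

Call:
arm_command:
  increments:
    - [1.5, 0, 0, 0.4, 0.5, -0.3, 0.5]
    - [4, 0, 0, 0.9, 1.2, -0.6, 0.5]
    - [6, -0.4, 0, 1.5, 2, -1, 0.5]
    - [7, -0.4, 0, 1.9, 2.8, -1.2, 0.5]
    - [9, -0.4, 0, 1.9, 4, -0.9, 0.5]
    - [11, -0.4, 0, 1.9, 5.4, -0.6, 0.5]
    - [12, -0.4, 0, 1.9, 6.6, -0.3, 0.5]
    - [12, -0.4, 0, 1.9, 7.1, -0.2, 0.5]
    - [12, -0.4, 0, 1.9, 7.1, -0.2, 0.5]
    - [12, -0.4, 0, 1.9, 7.1, -0.2, 0.5]

```text
time_s: 22.3
tcp_pos: [0.4937, -0.0989, 0.0939]
orientation: [-95.6, 0.1, -150.0]
wrist_force: [0.4, -0.9, -2.1]
opening: 0.193
```

```bash
python3 - <<'E'
from h import *
print(env.state()['wrist_force'])
floor();c,W=spacers(box=(190,200,340,340))
cv2.imwrite('pics/s8.png',cv2.resize(c['img'][170:320,180:380,::-1],(800,600),interpolation=cv2.INTER_CUBIC)[:600])
sc([.454,-.0295,.033],120,0);sc([.454,-.0295,.029],120,0)
E
```

```text
[ 0.3667709  -0.92823658 -2.13284396]
scoop o [ 0.4546 -0.0304  0.0469] lip [0.4346 0.0042 0.0469] ypr [ 1.1996e+02 -6.0000e-02 -1.1000e-01]
floor 603 slope deg [ 1.04 -0.2 ] z0 0.0056
scoop o [ 0.4546 -0.0305  0.0469] lip [0.4347 0.0042 0.047 ] ypr [ 1.1996e+02 -5.0000e-02 -1.1000e-01]
blob 57 [207. 191.] world [ 0.6462 -0.19    0.0293] in scoop [-0.2338 -0.0863 -0.0176]
blob 270 [257. 208.] world [ 0.4874 -0.0895  0.1189] in scoop [-0.0674  0.001   0.072 ]
blob 215 [260. 251.] world [ 0.4682 -0.0513  0.0604] in scoop [-0.0248 -0.0014  0.0135]
[ 0.4935 -0.098   0.0802] [ -95.5   -0.  -150. ] row [ 0.05 -0.03 -0.12] [-0.01  1.39  0.01]
[ 0.4935 -0.098   0.0762] [ -95.5   -0.  -150. ] row [ 0.05 -0.03 -0.12] [-0.01  1.79  0.05]
```

View pics/s8.png

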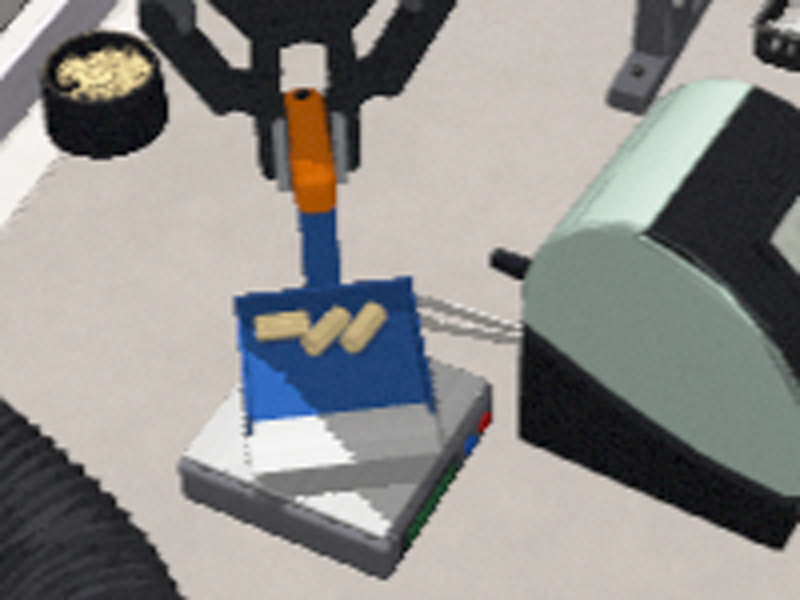

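All three spacers are at the back of the pan and the scoop is over the middle of the plate. I'll lower it slowly.

Call:
arm_command:
  increments:
    - [0.3, 0, 0, 0, 0.3, 0, 0.5]
    - [0.6, 0, 0, 0, 0.6, 0, 0.5]
    - [0.6, 0, 0, 0, 0.9, 0, 0.5]
    - [0.6, 0, 0, 0, 1.05, 0, 0.5]
    - [0.6, 0, 0, 0, 1.15, 0, 0.5]
    - [0.6, 0, 0, 0, 1.25, 0, 0.5]
    - [0.6, 0, 0, 0, 1.32, 0, 0.5]
    - [0.6, 0, 0, 0, 1.38, 0, 0.5]
    - [0.6, 0, 0, 0, 1.38, 0, 0.5]

```text
time_s: 23.3
tcp_pos: [0.4927, -0.0975, 0.0797]
orientation: [-95.0, 0.1, -150.0]
wrist_force: [0.0, -0.7, -2.2]
opening: 0.193
```

```bash
python3 - <<'E'
from h import *
print(env.state()['wrist_force'],env.state()['wrist_torque']);floor()
E
```

```text
[ 0.04386204 -0.65115277 -2.22824789] [-0.2124632  -0.11282918 -0.01238243]
scoop o [ 0.4535 -0.0293  0.0319] lip [0.4335 0.0054 0.0315] ypr [ 1.1999e+02  5.1000e-01 -7.0000e-02]
floor 609 slope deg [0.83 0.03] z0 0.0056
```

Not touching yet (the force still shows the hanging weight), so I'll go on in small steps.

Call:
arm_command:
  increments:
    - [0, 0, 0, 0, 0.04, 0, 0.5]
    - [0, 0, 0, 0, 0.08, 0, 0.5]
    - [0, 0, 0, 0, 0.12, 0, 0.5]
    - [0, 0, 0, 0, 0.16, 0, 0.5]
    - [0, 0, 0, 0, 0.16, 0, 0.5]

```text
time_s: 23.85
tcp_pos: [0.4929, -0.0976, 0.0787]
orientation: [-94.9, 0.1, -150.0]
wrist_force: [-0.2, -1.2, 3.6]
opening: 0.195
```

Call:
arm_command:
  increments:
    - [0, 0, 0, 0, 0, 0, 1.7]
    - [0, 0, 0, 0, 0, 0, 1.9]
    - [0, 0, 0, 0, 0, 0, 2.2]
    - [0, 0, 0, 0, 0, 0, 2.8]
    - [0, 0, 0, 0, 0, 0, 3.5]
    - [0, 0, 0, 0, 0, 0, 4.5]
    - [0, 0, 0, 0, 0, 0, 4.5]
    - [0, 0, 0, 0, 0, 0, 4.5]
  force: 20

```text
time_s: 24.65
tcp_pos: [0.4926, -0.0973, 0.0781]
orientation: [-95.0, 0.1, -150.0]
wrist_force: [0.2, -0.3, -0.4]
opening: 0.525
```

```bash
python3 - <<'E'
from h import *
print(env.state()['wrist_force']);goto([.4935,-.0976,.20],[-90,0,-150]);floor()
E
```

```text
[ 0.18802062 -0.25155687 -0.39781813]
row [ 4.99 -0.   -0.07] [ -0.07 -12.15  -0.99]
scoop o [ 0.4534 -0.0291  0.0302] lip [0.4334 0.0055 0.0299] ypr [ 1.1999e+02  5.0000e-01 -7.0000e-02]
floor 610 slope deg [1.12 0.12] z0 0.0064
```

Call:
arm_command:
  increments:
    - [0, 0, 0, 0, -1, -0.1, 4.5]
    - [0, 0, 0, 0, -2.5, -0.2, 4.5]
    - [0, 0, 0, 0, -5, -0.4, 4.5]
    - [0, 0, 0, 0, -8, -0.7, 4.5]
    - [0, 0, 0, 0, -11, -1, 4.5]
    - [0, 0, 0, 0, -11, -1, 4.5]
    - [0, 0, 0, 0, -11, -1, 4.5]
    - [0, 0, 0, 0, -11, -1, 4.5]

```text
time_s: 25.5
tcp_pos: [0.4918, -0.0968, 0.188]
orientation: [-95.0, 0.0, -150.0]
wrist_force: [0.1, -0.1, 0.1]
opening: 0.532
```

```bash
python3 - <<'E'
from h import *
c,W=cam('scene');hsv=cv2.cvtColor(c['img'],cv2.COLOR_RGB2HSV);H,S,V=[hsv[...,i].astype(int) for i in range(3)]
m=(H>100)&(H<125)&(S>120)&(W[...,2]<.07)&(W[...,2]>.03);f=W[m&(W[...,2]<.042)]
A=np.c_[f[:,:2]-f[:,:2].mean(0),np.ones(len(f))];s=np.linalg.lstsq(A,f[:,2],rcond=None)[0];print('floor z',s[2],'tilt',np.degrees(np.hypot(*s[:2])))
print('blue floor rect',cv2.minAreaRect((f[:,:2]*1000).astype(np.float32)))
m=(S>60)&(H>12)&(H<35)&(V>120)&(W[...,2]<.07)&(W[...,2]>.035)&(W[...,0]<.52)&(W[...,1]>-.1);p=W[m];print('sp',len(p),p.mean(0),p.min(0),p.max(0))
d=np.load('a.npz')['aw']
for n,(k,z0,z1) in dict(cup=((170,215,185,225),.015,.045),tw=((235,258,252,312),.003,.014)).items():
    for X in (d,W):
        b=np.zeros(m.shape,bool);b[k[0]:k[1],k[2]:k[3]]=1;q=X[b&(X[...,2]>z0)&(X[...,2]<z1)];print(n,len(q),q.mean(0).round(4))
cv2.imwrite('pics/s9.png',cv2.resize(c['img'][130:340,120:400,::-1],(800,600),interpolation=cv2.INTER_CUBIC))
E
```

```text
floor z 0.03671509648957054 tilt 0.21762576204038867
blue floor rect ((494.5447082519531, 58.258331298828125), (437.1365966796875, 148.4990692138672), 47.56159973144531)
sp 210 [ 0.46724742 -0.05020307  0.04462678] [ 0.44670305 -0.06769575  0.03568845] [ 0.49407367 -0.03640383  0.0496456 ]
cup 856 [ 0.6592 -0.1966  0.0283]
cup 861 [ 0.6593 -0.1965  0.0283]
tw 659 [ 0.4592 -0.1265  0.0052]
tw 500 [ 0.4517 -0.1314  0.0053]
```

View pics/s9.png

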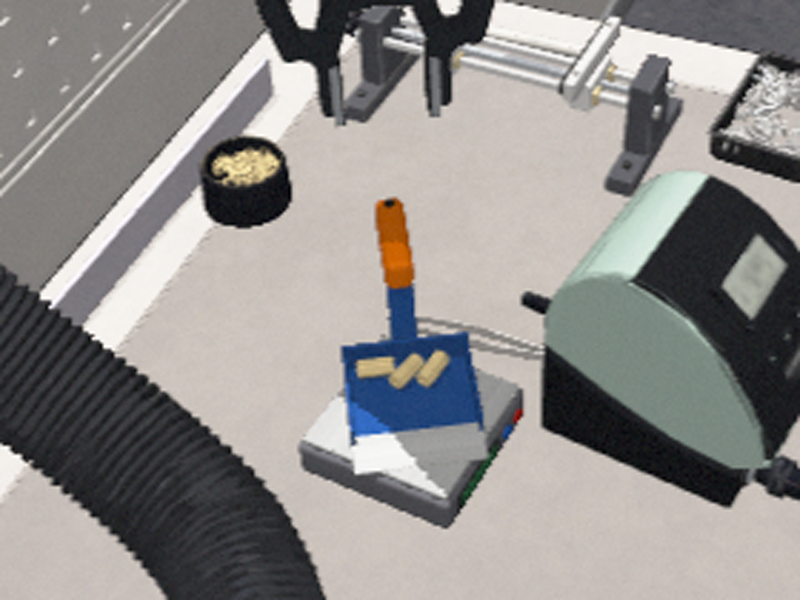

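```bash
python3 -c "
from plant import env
print(env.finish_job())"
```

```text
the job is handed in; nothing more can be done
None
```

The loaded scoop is standing on the middle of the scale's plate with all three spacers in its pan, let go. The job is handed in at about 25.5 s of simulated time; the hand-in gives no verdict.

**What I did:** I gripped the scoop by its handle and turned it to face the rail. I took up the spacers one at a time against the rail, tipping the scoop lip-up after each so they slid to the back of the pan. I then lifted all three together, set the scoop down slowly on the plate with about 6 N of contact, opened the fingers and withdrew upwards.

**Last checks:**
- **Level and height:** the pan floor is level within 0.2° and 36.7 mm above the bench, against 36 mm expected (32 mm plate plus 4 mm floor).
- **Position:** the pan's middle came out about 1 mm from the plate's middle. That is from the tool pose at release; the camera check of the pan's outline after letting go failed because it picked up other blue pixels.
- **Spacers and contact:** all three spacers are visible in the pan, and the wrist force is back to about zero.
- **Tip cleaner:** it has not moved, to within 0.1 mm.

**Disagreed or not confirmed:**
- The scoop turned about 5° in the grip during the first tilt, when it pressed against the rail and bench. I measured this and corrected for it.
- The tweezers' measured middle shifted by about 9 mm. I put this down to the scoop hiding part of them, since they look undisturbed in the picture and nothing came near them.
- I did not measure the screwdriver again at the end. The arm was not near it after the start.

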